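# Check-weigh a set of mandrels on the bench scale

## Task

Weigh the loose steel mandrels on the bench scale: lift the dust cover off its weighing platform and set it down flat on the empty mat, press the long tare pad in the middle of the key panel while the platform is bare, stand every mandrel upright in a ring of its own on the platform, then press the square hold pad and leave everything standing there. The flat pads hardly move: press straight down, firmly but not hard (about 10 N), for about half a second; do not touch the round power pad, do not press tare once a mandrel stands on the scale, and leave the other things on the bench alone.

Things in the scene. Friction and masses are not known exactly. Their poses are not given: they have to be found in the camera images.
- scale: grey bench scale, 220 x 144 mm (x by y), fixed; origin under its centre at bench level. Key panel along its -x edge (towards the robot), 62 mm deep, top 46 mm above the bench. Behind it the square steel platform, 124 x 124 mm, top 40 mm above the bench, centred 40 mm to +x of the origin, with five low rings on it.
- tare_key: tare pad: rectangular grey membrane key 24 x 38 mm (x by y), middle of the panel; origin at the centre of its top face, 48 mm above the bench. Stiff: moves at most 2 mm, straight down, 2 N to start and 14 N to bottom; a press counts at over 5 N kept up for 0.2 s; more than 35 N damages it.
- hold_key: hold pad: square grey membrane key 24 x 22 mm, on the panel 50 mm to the scale's -y side of the tare pad; origin at the centre of its top face, 48 mm above the bench. Same stiffness and press force as the tare pad.
- power_key: power pad: round grey membrane key, 24 mm across, on the panel 50 mm to the scale's +y side of the tare pad; origin at the centre of its top face. Leave it alone.
- platform (a point): centre of the platform's top face (40 mm above the bench), axes as the scale's. The tall blue machine stands just behind the scale to its right, its front about 0.66 m ahead of the robot: come in clear of it.
- ring_0 (a point): one of five equal low aluminium rings fixed on the platform (one in the middle, four at the corners, 57 mm from the middle one, 80 mm apart): inside 36 mm, outside 42 mm, wall 8 mm high; this point is its centre on the platform's top face, 40 mm above the bench
- ring_1 (a point): one of five equal low aluminium rings fixed on the platform (one in the middle, four at the corners, 57 mm from the middle one, 80 mm apart): inside 36 mm, outside 42 mm, wall 8 mm high; this point is its centre on the platform's top face, 40 mm above the bench
- ring_2 (a point): one of five equal low aluminium rings fixed on the platform (one in the middle, four at the corners, 57 mm from the middle one, 80 mm apart): inside 36 mm, outside 42 mm, wall 8 mm high; this point is its centre on the platform's top face, 40 mm above the bench
- ring_3 (a point): one of five equal low aluminium rings fixed on the platform (one in the middle, four at the corners, 57 mm from the middle one, 80 mm apart): inside 36 mm, outside 42 mm, wall 8 mm high; this point is its centre on the platform's top face, 40 mm above the bench
- ring_4 (a point): one of five equal low aluminium rings fixed on the platform (one in the middle, four at the corners, 57 mm from the middle one, 80 mm apart): inside 36 mm, outside 42 mm, wall 8 mm high; this point is its centre on the platform's top face, 40 mm above the bench
- cover: loose white dust cover, an open-bottomed box 136 x 136 x 28 mm, about 0.25 kg; origin at the centre of its lower edge. Black grip bar on top: 70 mm long along its x, 16 mm wide (y), 28 to 58 mm above the origin. At the start it sits over the platform, lower edge 28 mm above the bench, 3 mm play all round; lift it over 22 mm straight up to clear the rings.
- cover_mat: empty black rubber mat, 150 x 150 x 3 mm, fixed on the bench, in front of the scale to the robot's right; origin under its centre at bench level. The cover goes here, flat on it and about centred.
- parts_mat: black rubber mat, 150 x 150 x 3 mm, fixed on the bench left of the scale; origin under its centre. The mandrels stand on it at the start.
- mandrel_a: steel mandrel standing upright on its flange, 50 mm high: flange 30 mm across and 12 mm high, above it a shank 16 mm across; origin at the centre of its underside, z along its axis; 0.07 kg. May be absent.
- mandrel_b: steel mandrel standing upright on its flange, 50 mm high: flange 30 mm across and 12 mm high, above it a shank 16 mm across; origin at the centre of its underside, z along its axis; 0.07 kg. May be absent.
- mandrel_c: steel mandrel standing upright on its flange, 50 mm high: flange 30 mm across and 12 mm high, above it a shank 16 mm across; origin at the centre of its underside, z along its axis; 0.07 kg. May be absent.
- mandrel_d: steel mandrel standing upright on its flange, 50 mm high: flange 30 mm across and 12 mm high, above it a shank 16 mm across; origin at the centre of its underside, z along its axis; 0.07 kg. May be absent.
- mandrel_e: steel mandrel standing upright on its flange, 50 mm high: flange 30 mm across and 12 mm high, above it a shank 16 mm across; origin at the centre of its underside, z along its axis; 0.07 kg. May be absent.
- pin_jar: clear jar with a teal lid, 56 mm across, 74 mm high, a bystander; origin under its centre
- black_tape: roll of black tape lying flat, 59 mm across, 19 mm high, a bystander; origin under its centre
- wood_wedge: wooden wedge lying flat, 32 x 90 x 22 mm, a bystander; origin under its centre

How it is judged (in metres and radians):
On the way, in this order (a step that is already met when the one before it is completed fails the run):
1. the cover lies flat on the empty mat, let go (horizontal distance between cover and cover_mat below 0.04 m and height (world z) of cover below 0.009 m and angle between cover's own z axis and vertical below 0.08 rad and linear speed of cover below 0.03 m/s and contact force between cover and the fingers below 0.3 N), for 0.2 s.
2. the tare pad is pressed with the platform bare (contact force between tare_key and the fingers above 5 N and horizontal distance between cover and platform above 0.12 m and horizontal distance between each of mandrel_a, mandrel_b, mandrel_c, mandrel_d, mandrel_e and platform above 0.09 m), for 0.2 s.
3. every mandrel stands in a ring on the platform, let go ((horizontal distance between mandrel_a and ring_0 below 0.007 m or horizontal distance between mandrel_a and ring_1 below 0.007 m or horizontal distance between mandrel_a and ring_2 below 0.007 m or horizontal distance between mandrel_a and ring_3 below 0.007 m or horizontal distance between mandrel_a and ring_4 below 0.007 m) and height (world z) of mandrel_a between 0.035 and 0.0445 m and angle between each of mandrel_a, mandrel_b, mandrel_c, mandrel_d, mandrel_e's own z axis and vertical below 0.12 rad and (horizontal distance between mandrel_b and ring_0 below 0.007 m or horizontal distance between mandrel_b and ring_1 below 0.007 m or horizontal distance between mandrel_b and ring_2 below 0.007 m or horizontal distance between mandrel_b and ring_3 below 0.007 m or horizontal distance between mandrel_b and ring_4 below 0.007 m) and height (world z) of mandrel_b between 0.035 and 0.0445 m and (horizontal distance between mandrel_c and ring_0 below 0.007 m or horizontal distance between mandrel_c and ring_1 below 0.007 m or horizontal distance between mandrel_c and ring_2 below 0.007 m or horizontal distance between mandrel_c and ring_3 below 0.007 m or horizontal distance between mandrel_c and ring_4 below 0.007 m) and height (world z) of mandrel_c between 0.035 and 0.0445 m and (horizontal distance between mandrel_d and ring_0 below 0.007 m or horizontal distance between mandrel_d and ring_1 below 0.007 m or horizontal distance between mandrel_d and ring_2 below 0.007 m or horizontal distance between mandrel_d and ring_3 below 0.007 m or horizontal distance between mandrel_d and ring_4 below 0.007 m) and height (world z) of mandrel_d between 0.035 and 0.0445 m and (horizontal distance between mandrel_e and ring_0 below 0.007 m or horizontal distance between mandrel_e and ring_1 below 0.007 m or horizontal distance between mandrel_e and ring_2 below 0.007 m or horizontal distance between mandrel_e and ring_3 below 0.007 m or horizontal distance between mandrel_e and ring_4 below 0.007 m) and height (world z) of mandrel_e between 0.035 and 0.0445 m and linear speed of each of mandrel_a, mandrel_b, mandrel_c, mandrel_d, mandrel_e below 0.03 m/s and contact force between each of mandrel_a, mandrel_b, mandrel_c, mandrel_d, mandrel_e and the fingers below 0.3 N), for 0.2 s.
4. the hold pad is pressed with all the mandrels on the platform ((horizontal distance between mandrel_a and ring_0 below 0.007 m or horizontal distance between mandrel_a and ring_1 below 0.007 m or horizontal distance between mandrel_a and ring_2 below 0.007 m or horizontal distance between mandrel_a and ring_3 below 0.007 m or horizontal distance between mandrel_a and ring_4 below 0.007 m) and height (world z) of mandrel_a between 0.035 and 0.0445 m and angle between each of mandrel_a, mandrel_b, mandrel_c, mandrel_d, mandrel_e's own z axis and vertical below 0.12 rad and (horizontal distance between mandrel_b and ring_0 below 0.007 m or horizontal distance between mandrel_b and ring_1 below 0.007 m or horizontal distance between mandrel_b and ring_2 below 0.007 m or horizontal distance between mandrel_b and ring_3 below 0.007 m or horizontal distance between mandrel_b and ring_4 below 0.007 m) and height (world z) of mandrel_b between 0.035 and 0.0445 m and (horizontal distance between mandrel_c and ring_0 below 0.007 m or horizontal distance between mandrel_c and ring_1 below 0.007 m or horizontal distance between mandrel_c and ring_2 below 0.007 m or horizontal distance between mandrel_c and ring_3 below 0.007 m or horizontal distance between mandrel_c and ring_4 below 0.007 m) and height (world z) of mandrel_c between 0.035 and 0.0445 m and (horizontal distance between mandrel_d and ring_0 below 0.007 m or horizontal distance between mandrel_d and ring_1 below 0.007 m or horizontal distance between mandrel_d and ring_2 below 0.007 m or horizontal distance between mandrel_d and ring_3 below 0.007 m or horizontal distance between mandrel_d and ring_4 below 0.007 m) and height (world z) of mandrel_d between 0.035 and 0.0445 m and (horizontal distance between mandrel_e and ring_0 below 0.007 m or horizontal distance between mandrel_e and ring_1 below 0.007 m or horizontal distance between mandrel_e and ring_2 below 0.007 m or horizontal distance between mandrel_e and ring_3 below 0.007 m or horizontal distance between mandrel_e and ring_4 below 0.007 m) and height (world z) of mandrel_e between 0.035 and 0.0445 m and contact force between hold_key and the fingers above 5 N), for 0.2 s.
At the end, for the whole second after the job is handed in: Every mandrel present stands upright in a ring of its own (within 7 mm of its centre, foot on the platform, leaning under 0.12 rad) and the cover lies flat within 40 mm of the empty mat's centre, all at rest and let go; tare was pressed with the platform bare, hold after loading ((horizontal distance between mandrel_a and ring_0 below 0.007 m or horizontal distance between mandrel_a and ring_1 below 0.007 m or horizontal distance between mandrel_a and ring_2 below 0.007 m or horizontal distance between mandrel_a and ring_3 below 0.007 m or horizontal distance between mandrel_a and ring_4 below 0.007 m) and height (world z) of mandrel_a between 0.035 and 0.0445 m and angle between each of mandrel_a, mandrel_b, mandrel_c, mandrel_d, mandrel_e's own z axis and vertical below 0.12 rad and (horizontal distance between mandrel_b and ring_0 below 0.007 m or horizontal distance between mandrel_b and ring_1 below 0.007 m or horizontal distance between mandrel_b and ring_2 below 0.007 m or horizontal distance between mandrel_b and ring_3 below 0.007 m or horizontal distance between mandrel_b and ring_4 below 0.007 m) and height (world z) of mandrel_b between 0.035 and 0.0445 m and (horizontal distance between mandrel_c and ring_0 below 0.007 m or horizontal distance between mandrel_c and ring_1 below 0.007 m or horizontal distance between mandrel_c and ring_2 below 0.007 m or horizontal distance between mandrel_c and ring_3 below 0.007 m or horizontal distance between mandrel_c and ring_4 below 0.007 m) and height (world z) of mandrel_c between 0.035 and 0.0445 m and (horizontal distance between mandrel_d and ring_0 below 0.007 m or horizontal distance between mandrel_d and ring_1 below 0.007 m or horizontal distance between mandrel_d and ring_2 below 0.007 m or horizontal distance between mandrel_d and ring_3 below 0.007 m or horizontal distance between mandrel_d and ring_4 below 0.007 m) and height (world z) of mandrel_d between 0.035 and 0.0445 m and (horizontal distance between mandrel_e and ring_0 below 0.007 m or horizontal distance between mandrel_e and ring_1 below 0.007 m or horizontal distance between mandrel_e and ring_2 below 0.007 m or horizontal distance between mandrel_e and ring_3 below 0.007 m or horizontal distance between mandrel_e and ring_4 below 0.007 m) and height (world z) of mandrel_e between 0.035 and 0.0445 m and horizontal distance between cover and cover_mat below 0.04 m and height (world z) of cover below 0.009 m and angle between cover's own z axis and vertical below 0.08 rad and linear speed of each of cover, mandrel_a, mandrel_b, mandrel_c, mandrel_d, mandrel_e below 0.03 m/s); the robot touches nothing.
It fails at once if a pad is pressed harder than 35 N (contact force between any of tare_key, hold_key and anything else above 35 N).
It fails at once if the power pad is pressed (contact force between power_key and anything else above 2 N).
It fails at once if tare is pressed while a mandrel stands on the platform (contact force between tare_key and anything else above 4 N and (not (horizontal distance between mandrel_a and platform above 0.09 m) or not (horizontal distance between mandrel_b and platform above 0.09 m) or not (horizontal distance between mandrel_c and platform above 0.09 m) or not (horizontal distance between mandrel_d and platform above 0.09 m) or not (horizontal distance between mandrel_e and platform above 0.09 m))).
It fails at once if a bystander is shifted or toppled (distance of any of pin_jar, black_tape, wood_wedge from where it was at the start of the episode above 0.03 m).
Of mandrel_a, mandrel_b, mandrel_c, mandrel_d, mandrel_e only 3 to 5 are there at a start; the rules pass over those that are not, and their reading is None.
At some moment in a run one of cover may be knocked a few centimetres aside while the robot is not near it.
It also fails if it takes over 210 s, if anything falls off the work surface, if the arm or the gripper's body presses on something with over 40 N, if the wrist force passes 120 N, or if a joint passes its speed limit or range.

## Robot

A 6-joint arm with a two-finger parallel gripper is mounted at the origin on the work surface; the furniture and walls round the work are solid. World frame = base frame: x ahead of the robot, y to its left, z up, the work surface at z = 0. Lengths are in mm, angles in rad, forces in N, time in s.
With the tool pointing down it reaches from about 275 to 750 mm from the base axis. Payload 10.2 kg.
Tool frame: the origin (TCP) lies at the very end of the fingers, on their centre line; the grasp point (between the pads) lies 19 mm behind it (ctrl.pinch_z is the distance from the TCP to the grasp point, in mm); y points along the fingers, z is the direction in which the jaws open and shut, and the axes are right-handed (so a half turn about y gives the same grasp; the last joint's range is limited). The gripper opens to 85 mm and grips with 20 to 120 N. Pads are 22 mm wide; open, the fingers measure 114 mm over their backs; the gripper's body (76 mm by 85 mm) begins 54 mm behind the grasp point. The pads swing forward as they close: fully open they stand 13 mm farther back than shut.
Start: joints at [-1.409, 0.313, 1.498, -0, 1.331, -0.223], TCP at [197.059, -486.62, 231.294] pointing down, gripper open.
Joint ranges: [-2.94, 2.94], [-0.97, 2.17], [0.19, 2.56], [-1.23, 4.37], [0.02, 3.11], [-2.88, 2.88]. Speed limits (rad/s): [2.39, 2.39, 3.01, 3.14, 3.14, 3.14].

## Interface

Orientations are given as a unit quaternion [w, x, y, z].
In Python, from rig import sense, eyes, ctrl gives the robot as it stands. The module is installed in compiled form; this text tells all that it offers.
- The arm moves only by the shell command python3 -m handwheel 'ROWS' [FORCE]. ROWS is JSON, a list of rows, each an object of numbers: "grip": the finger opening in mm, from 0 to 85.4; "tx", "ty", "tz": the shift along the tool's x, y, z in mm; "wx", "wy", "wz": the turn, a rotation vector about the tool's x, y, z in rad. In form: [{"grip": .., "tx": .., "ty": .., "tz": .., "wx": .., "wy": .., "wz": ..}, ...]. A call has 1 to 10 rows; each row shifts and turns the commanded pose from where the row before left it, along the tool's axes as they then stand; what a row does not reach is not made up. A row lasts 1/12 s, in which the tool goes at most 41.7 mm and 7.16 degrees, less where a joint would pass 70% of its speed; a pose out of reach is approached as far as the arm can. A call is refused whole if a number of a shift passes 41.7 or a number of a turn 0.125, either way. A call with a gripper value outside its range is refused whole. The fingers move at their own pace and stop on an object; FORCE is the grip in N (left out, the last holds). Time passes only in rows, so rows that do not move let the fingers close. It gives the time, the measured TCP pose, the force and the opening at its end, in the units of the state.
- sense(): the state, without advancing time (a new reading comes with each control period).
- eyes.capture(name): name is "scene" or "top" or "wrist"; returns a dict with "pixels" (420x560x3 uint8, red, green, blue), "mtx" (3x3 intrinsics, pixels), "R" (3x3) and "t" (3): a world point X has camera coordinates R X + t. Camera axes: x right, y down, z forward; pixel columns grow to the right and rows downward; lengths in mm; the calibration is good to about 2 mm. A picture is of the moment at which its call begins. There is no depth.
- ctrl.finish_job(): hands the job in, once; it reports no verdict.
The state is a dict: "time_s": time; "joints": joint angles; "dq": joint speeds; "tau": joint torques, N m; "eef_pos": TCP position; "ee_rot": TCP orientation; "force": force on the tool from outside, world axes, zero at the start; "wrist_torque": the same for the moment, N m; "grip_width": opening from 0.0 (shut) to 1.0 (fully open).
Only numpy, scipy, OpenCV 4.12 (cv2) and the standard library are available. Lean on these libraries where they do the work, as an engineer would, in place of code of your own. Each camera call takes 0.05 s, during which the arm holds its last target.

## Working session

There is one attempt and no reset: what is moved stays moved. The work goes in short steps, Python scripts to look and compute and a shell command to move; the robot and the scene stay as the last step left them, time stands still between calls to the robot, and variables do not carry over. Pictures are saved under pics/ and viewed, and the job is handed in when it is done.

```bash
mkdir -p pics; cat > h.py <<'E'
from rig import sense, eyes, ctrl
import numpy as np, cv2
def cap(name,fn,crop=None,s=1):
    c=eyes.capture(name); im=c["pixels"][:,:,::-1].copy()
    np.savez(''+name+'.npz',**{k:np.array(c[k]) for k in("pixels","mtx","R","t")})
    save(im,fn,crop,s); return c
def save(im,fn,crop=None,s=1):
    if crop: x0,y0,x1,y1=crop; im=im[y0:y1,x0:x1]
    if s!=1: im=cv2.resize(im,None,fx=s,fy=s,interpolation=cv2.INTER_CUBIC)
    cv2.imwrite('pics/'+fn,im)
def load(name): return dict(np.load(''+name+'.npz'))
def px2w(c,u,v,z):
    d=np.linalg.inv(c["mtx"])@np.array([u,v,1.]); R=np.array(c["R"]);o=-R.T@np.array(c["t"]).ravel(); d=R.T@d
    return (o+d*(z-o[2])/d[2])
def w2px(c,X):
    p=np.array(c["mtx"])@(np.array(c["R"])@np.array(X,float)+np.array(c["t"]).ravel()); return p[:2]/p[2]
E
python3 - <<'E'
from h import *
for n in("scene","top","wrist"):
    c=cap(n,n+"0.png"); print(n,np.round(-np.array(c["R"]).T@np.array(c["t"]).ravel()),np.round(np.array(c["R"])[2],2))
s=sense(); print(s)
E
```

```text
scene [193. 322. 926.] [ 0.41 -0.29 -0.86]
top [ 448.   21. 1280.] [ 0.09 -0.01 -1.  ]
wrist [ 264. -460.  373.] [-0.26 -0.1  -0.96]
{'time_s': 0.15, 'joints': array([-1.40941899e+00,  3.13287635e-01,  1.49827358e+00,  9.39391280e-06,
        1.33101895e+00, -2.23379537e-01]), 'dq': array([-0.0013945 , -0.0018986 , -0.00369315, -0.00028084, -0.00101061,
       -0.00293123]), 'tau': array([ 7.81502295e-04, -4.12365782e+01, -2.59798193e+01, -1.40440070e-04,
        3.21944797e-03, -5.38562730e-06]), 'eef_pos': array([ 197.01752633, -486.41027478,  230.87971403]), 'ee_rot': array([ 0.13520782, -0.13517973,  0.6944112 , -0.69371346]), 'force': array([ 0.44054181,  0.41035462, -0.237479  ]), 'wrist_torque': array([0.0011903 , 0.01923172, 0.0153648 ]), 'grip_width': 0.9999134577658785}
```

View pics/top0.png

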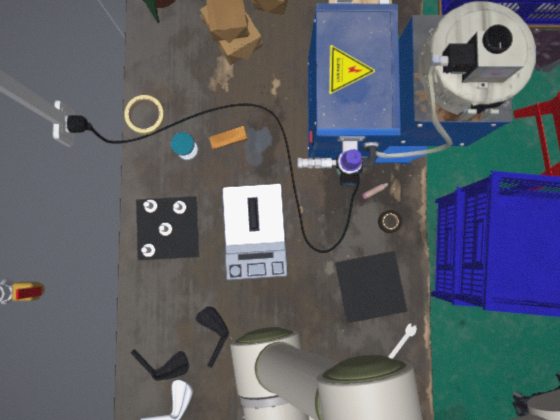

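View pics/scene0.png

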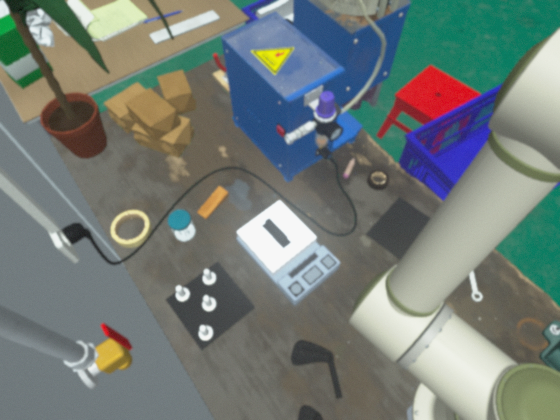

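View pics/wrist0.png

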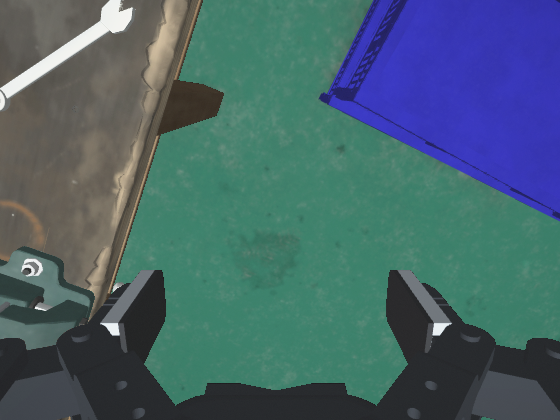

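The bench shows four mandrels at about (150,206), (180,207), (166,229) and (148,250) in the top view. The cover is at about (253,214), the key panel at (257,268) and the empty mat at (371,287). I'll enlarge these.

```bash
python3 - <<'E'
from h import *
c=load("top"); im=c["pixels"][:,:,::-1]
save(im,"t1.png",(215,175,300,285),5)
save(im,"t2.png",(130,190,205,265),8)
save(im,"t3.png",(330,245,410,325),7)
E
```

```text
(no output)
```

View pics/t1.png

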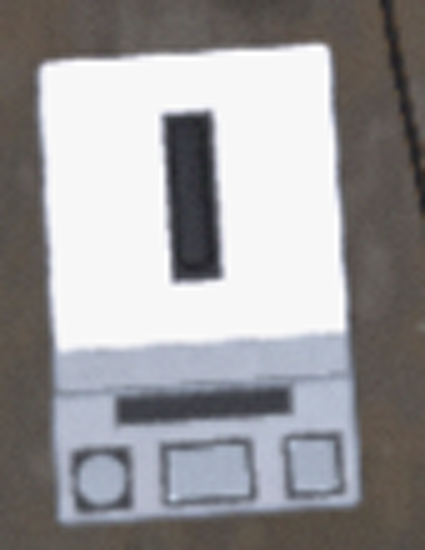

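View pics/t2.png

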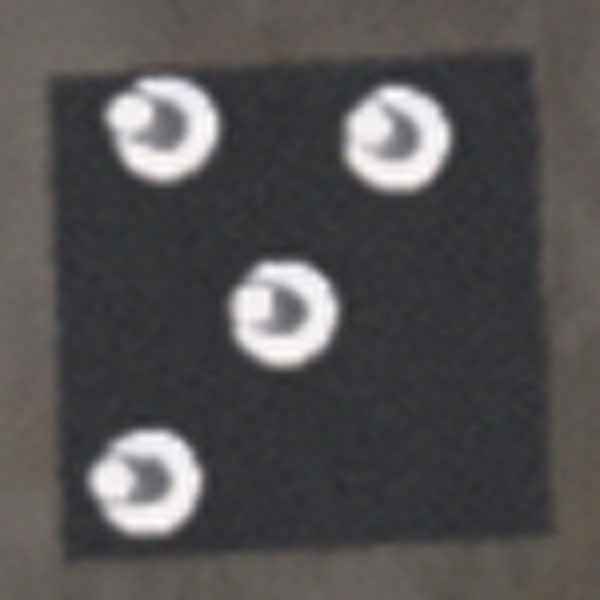

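View pics/t3.png

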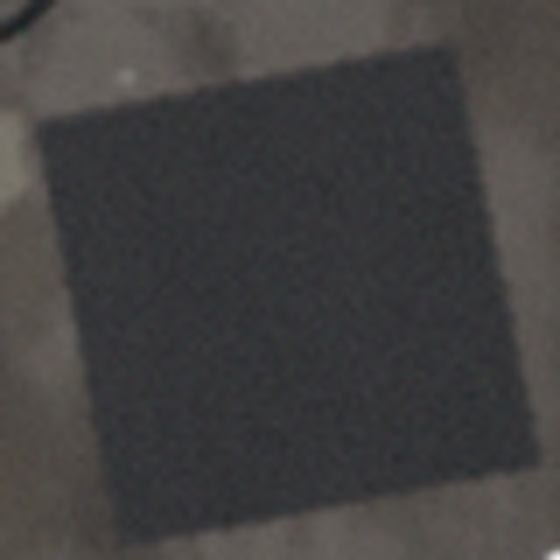

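```bash
python3 - <<'E'
from h import *
c=load("top")
def f(pts,x0,y0,s,z): return np.array([px2w(c,(x+.5)/s-.5+x0,(y+.5)/s-.5+y0,z)[:2] for x,y in pts])
np.set_printoptions(precision=1,suppress=True)
def rect(n,p):
    e=p[2]-p[1]; print(n,"c",p.mean(0),"sides",np.linalg.norm(p-np.roll(p,1,0),axis=1),"ang far edge",np.degrees(np.arctan2(*( (p[0]+p[1]-p[2]-p[3])[::-1]))))
rect("cover",f([(40,65),(330,46),(347,333),(57,352)],215,175,5,56))
rect("bar",f([(162,115),(212,111),(221,277),(172,283)],215,175,5,86))
k=f([(102,480),(209,472),(314,464)],215,175,5,48);print(k, np.linalg.norm(k[0]-k[2]),np.degrees(np.arctan2(*((k[0]-k[2])[::-1])))-90)
rect("mat",f([(38,125),(455,45),(540,462),(122,542)],330,245,7,3))
rect("pmat",f([(50,75),(530,55),(552,533),(66,560)],130,190,8,3))
print("flange",f([(164,130),(398,138),(284,313),(147,483)],130,190,8,13))
print("tops",f([(130,117),(371,127),(251,305),(112,481)],130,190,8,53))
s=sense();from scipy.spatial.transform import Rotation as Ro
q=s["ee_rot"];print(Ro.from_quat([q[1],q[2],q[3],q[0]]).as_matrix())
w=load("wrist"); R=Ro.from_quat([q[1],q[2],q[3],q[0]]).as_matrix();print(w["R"]@R, R.T@(-w["R"].T@w["t"].ravel()-s["eef_pos"]))
E
```

```text
cover c [549.2  75.3] sides [136.5 138.2 136.7 136.8] ang far edge 3.6242862669982765
bar c [547.7  74.9] sides [78.  23.2 77.1 22.7] ang far edge 3.494812747036089
[[416.6 118.3]
 [420.3  67.9]
 [424.   18.3]] 100.22307851989268 4.25801031294516
mat c [ 377.1 -209.7] sides [146.2 149.3 146.7 148.1] ang far edge 10.6266741926942
pmat c [520.6 289.9] sides [149.4 148.3 147.5 148.5] ang far edge 3.4053927203603647
flange [[573.5 330.3]
 [571.  258.7]
 [517.4 292.4]
 [465.7 333. ]]
tops [[573.4 330.7]
 [570.4 259.2]
 [517.6 293.7]
 [465.7 333.4]]
[[-0.9 -0.   0.4]
 [-0.4  0.  -0.9]
 [-0.  -1.  -0. ]]
[[-0.   0.   1. ]
 [ 1.  -0.3  0. ]
 [ 0.3  1.  -0. ]] [ -72.  -142.3    0. ]
```

```bash
cat >> h.py <<'E'
from scipy.spatial.transform import Rotation as Ro
def pose():
    s=sense(); q=s["ee_rot"]; return s["eef_pos"],Ro.from_quat([q[1],q[2],q[3],q[0]]).as_matrix(),s
def to(x,y,z,yaw=None):
    p,R,s=pose(); d=R.T@(np.array([x,y,z])-p)
    cy=np.degrees(np.arctan2(R[1,2],R[0,2])); tilt=R.T@np.array([0,0,-1.])
    out="pos %s yaw %.2f tilt %s F %s t %.1f grip %.1f| d %s"%(np.round(p,1),cy,np.round(tilt,4),np.round(s["force"],1),s["time_s"],s["grip_width"]*85.4,np.round(d,1))
    if yaw is not None: out+=" wy %.4f"%(-np.radians((yaw-cy+180)%360-180))
    print(out,"n",np.ceil(np.linalg.norm(d)/41))
E
python3 -m handwheel '[{"wy":0.109},{"wy":0.109},{"wy":0.109},{}]'
python3 -c "
from h import *
to(548.5,75,200,-86.2)"
```

```text
pos [ 197.  -486.4  230.9] yaw -67.96 tilt [2.e-04 1.e+00 1.e-03] F [ 0.4  0.4 -0.2] t 0.1 grip 85.4| d [-536.5   31.4 -388.4] wy 0.3184 n 17.0invalid input
```

```bash

python3 -m handwheel '[{"grip":85,"tx":0,"ty":0,"tz":0,"wx":0,"wy":0.106,"wz":0},{"grip":85,"tx":0,"ty":0,"tz":0,"wx":0,"wy":0.106,"wz":0},{"grip":85,"tx":0,"ty":0,"tz":0,"wx":0,"wy":0.106,"wz":0}]'
python3 -c "
from h import *
to(548.5,75,200,-86.2)"
```

```text
time_s: 0.4
eef_pos: [197.1, -486.5, 231.0]
ee_rot: [0.022, -0.022, 0.707, -0.707]
force: [-0.2, -0.4, 0.6]
grip_width: 0.995
pos [ 197.1 -486.5  231. ] yaw -86.47 tilt [-1.e-04  1.e+00  6.e-04] F [-0.2 -0.4  0.6] t 0.4 grip 85.0| d [-385.4   31.3 -538.8] wy -0.0047 n 17.0
```

```bash

python3 -m handwheel '[{"grip":85,"tx":-22.5,"ty":1.8,"tz":-31.6,"wx":0,"wy":0,"wz":0},{"grip":85,"tx":-22.5,"ty":1.8,"tz":-31.6,"wx":0,"wy":0,"wz":0},{"grip":85,"tx":-22.5,"ty":1.8,"tz":-31.6,"wx":0,"wy":0,"wz":0},{"grip":85,"tx":-22.5,"ty":1.8,"tz":-31.6,"wx":0,"wy":0,"wz":0},{"grip":85,"tx":-22.5,"ty":1.8,"tz":-31.6,"wx":0,"wy":0,"wz":0},{"grip":85,"tx":-22.5,"ty":1.8,"tz":-31.6,"wx":0,"wy":0,"wz":0},{"grip":85,"tx":-22.5,"ty":1.8,"tz":-31.6,"wx":0,"wy":0,"wz":0},{"grip":85,"tx":-22.5,"ty":1.8,"tz":-31.6,"wx":0,"wy":0,"wz":0},{"grip":85,"tx":-22.5,"ty":1.8,"tz":-31.6,"wx":0,"wy":0,"wz":0},{"grip":85,"tx":-22.5,"ty":1.8,"tz":-31.6,"wx":0,"wy":0,"wz":0}]'
python3 -m handwheel '[{"tx":-22.5,"ty":1.8,"tz":-31.6},{"tx":-22.5,"ty":1.8,"tz":-31.6},{"tx":-22.5,"ty":1.8,"tz":-31.6},{"tx":-22.5,"ty":1.8,"tz":-31.6}]'
python3 -c "
from h import *
to(548.5,75,200,-86.2)"
```

```text
time_s: 1.23
eef_pos: [401.0, -154.4, 213.3]
ee_rot: [-0.024, 0.024, -0.707, 0.707]
force: [1.4, -0.8, 0.3]
grip_width: 0.99
pos [ 401.  -154.4  213.3] yaw -86.18 tilt [ 1.e-04  1.e+00 -1.e-04] F [ 1.4 -0.8  0.3] t 1.2 grip 84.6| d [-162.4   13.3 -219.1] wy 0.0003 n 7.0invalid input
```

```bash

python3 -m handwheel '[{"grip":85,"tx":-23,"ty":1.9,"tz":-31.0,"wx":0,"wy":0,"wz":0},{"grip":85,"tx":-23,"ty":1.9,"tz":-31.0,"wx":0,"wy":0,"wz":0},{"grip":85,"tx":-23,"ty":1.9,"tz":-31,"wx":0,"wy":0,"wz":0},{"grip":85,"tx":-23,"ty":1.9,"tz":-31,"wx":0,"wy":0,"wz":0},{"grip":85,"tx":-23,"ty":1.9,"tz":-31,"wx":0,"wy":0,"wz":0},{"grip":85,"tx":-23,"ty":1.9,"tz":-31,"wx":0,"wy":0,"wz":0},{"grip":85,"tx":-23,"ty":1.9,"tz":-31,"wx":0,"wy":0,"wz":0},{"grip":85,"tx":0,"ty":0,"tz":0,"wx":0,"wy":0,"wz":0}]'
python3 -c "
from h import *
to(548.5,75,200,-86.2)
cap('wrist','w1.png')"
```

```text
time_s: 1.9
eef_pos: [548.2, 75.8, 198.9]
ee_rot: [0.025, -0.025, 0.707, -0.706]
force: [-0.2, 0.4, -0.2]
grip_width: 0.999
pos [548.2  75.8 198.9] yaw -85.91 tilt [-3.0e-04  1.0e+00  1.5e-03] F [-0.2  0.4 -0.2] t 1.9 grip 85.3| d [-0.3 -1.1  0.8] wy 0.0051 n 1.0
```

View pics/w1.png

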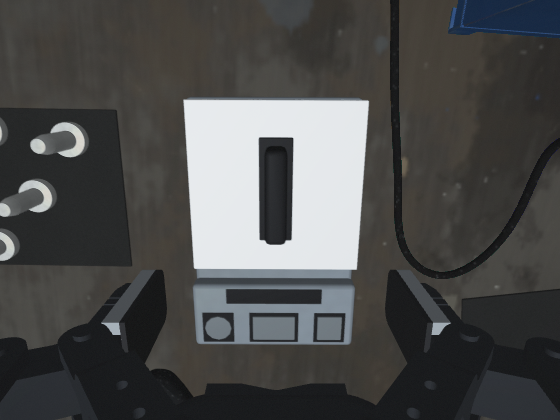

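```bash
python3 - <<'E'
from h import *
c=load("wrist"); save(c["pixels"][:,:,::-1],"w1c.png",(180,90,380,350),3)
E
```

```text
(no output)
```

View pics/w1c.png

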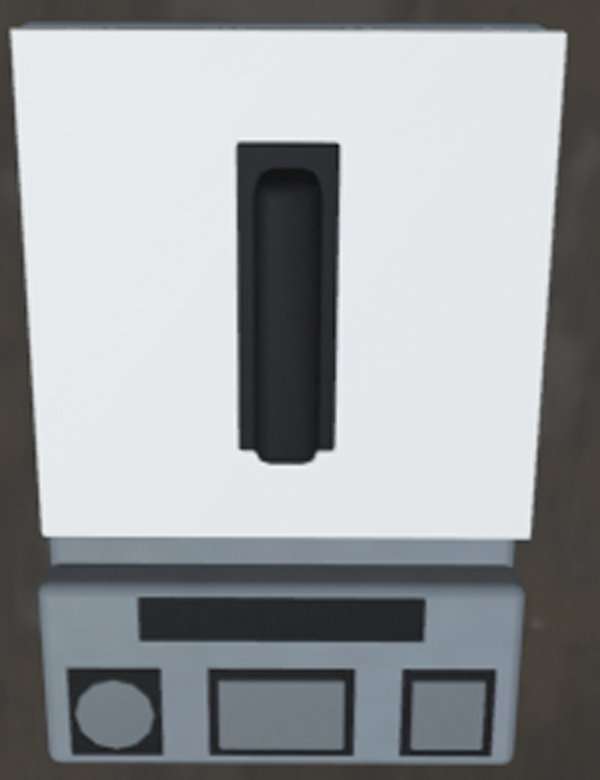

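```bash
cat >> h.py <<'E'
np.set_printoptions(precision=1,suppress=True)
def F(c,pts,x0,y0,s,z): return np.array([px2w(c,(x+.5)/s-.5+x0,(y+.5)/s-.5+y0,z)[:2] for x,y in pts])
E
python3 - <<'E'
from h import *
c=load("wrist")
p=F(c,[(12,30),(567,33),(530,540),(43,536)],180,90,3,56); print(p,p.mean(0))
p=F(c,[(237,143),(340,144),(333,450),(239,449)],180,90,3,58); print("barplate",p,p.mean(0))
print("bar top",F(c,[(290,169),(286,463)],180,90,3,86))
p=F(c,[(115,714),(282,711),(447,712)],180,90,3,48); print(p,np.linalg.norm(p[0]-p[2]),np.degrees(np.arctan2(*((p[0]-p[2])[::-1])))-90)
E
```

```text
[[611.9 147.8]
 [620.9  13.2]
 [485.9   4.2]
 [477.3 138.9]] [549.  76.]
barplate [[589.   91.6]
 [590.6  66.1]
 [509.4  61. ]
 [507.8  86.2]] [549.2  76.2]
bar top [[587.1  78.3]
 [516.1  74.1]]
[[416.3 118.4]
 [421.   68.6]
 [424.3  19.4]] 99.40107710773884 4.5910503062486185
```

```bash

python3 -m handwheel '[{"grip":85,"tx":-0.5,"ty":34,"tz":0,"wx":0,"wy":0,"wz":0},{"grip":85,"tx":0,"ty":34,"tz":0,"wx":0,"wy":0,"wz":0},{"grip":85,"tx":0,"ty":34,"tz":0,"wx":0,"wy":0,"wz":0},{"grip":85,"tx":0,"ty":20,"tz":0,"wx":0,"wy":0,"wz":0},{"grip":85,"tx":0,"ty":13,"tz":0,"wx":0,"wy":0,"wz":0},{"grip":85,"tx":0,"ty":0,"tz":0,"wx":0,"wy":0,"wz":0}]'
python3 -m handwheel '[{"grip":10,"tx":0,"ty":0,"tz":0,"wx":0,"wy":0,"wz":0},{"grip":10,"tx":0,"ty":0,"tz":0,"wx":0,"wy":0,"wz":0},{"grip":10,"tx":0,"ty":0,"tz":0,"wx":0,"wy":0,"wz":0},{"grip":10,"tx":0,"ty":0,"tz":0,"wx":0,"wy":0,"wz":0},{"grip":10,"tx":0,"ty":0,"tz":0,"wx":0,"wy":0,"wz":0},{"grip":10,"tx":0,"ty":0,"tz":0,"wx":0,"wy":0,"wz":0},{"grip":10,"tx":0,"ty":0,"tz":0,"wx":0,"wy":0,"wz":0},{"grip":10,"tx":0,"ty":0,"tz":0,"wx":0,"wy":0,"wz":0},{"grip":10,"tx":0,"ty":0,"tz":0,"wx":0,"wy":0,"wz":0}]' 50
python3 -c "
from h import *
to(549,75.8,150,-86.2)"
```

```text
time_s: 2.45
eef_pos: [545.2, 70.2, 62.3]
ee_rot: [0.021, -0.025, 0.707, -0.707]
force: [-0.3, 0.3, -0.2]
grip_width: 0.991
time_s: 3.2
eef_pos: [547.1, 75.7, 66.4]
ee_rot: [0.024, -0.023, 0.709, -0.704]
force: [-1.7, 27.9, 8.8]
grip_width: 0.177
pos [547.1  75.7  66.4] yaw -86.18 tilt [0. 1. 0.] F [-1.7 27.9  8.8] t 3.2 grip 15.1| d [ -2.1 -83.6  -0.6] wy 0.0004 n 3.0
```

```bash

python3 -m handwheel '[{"grip":10,"tx":0,"ty":-5,"tz":0,"wx":0,"wy":0,"wz":0},{"grip":10,"tx":0,"ty":0,"tz":0,"wx":0,"wy":0,"wz":0}]'
python3 -c "
from h import *
to(549,75.8,150,-86.2)
print(sense()['joints'],sense()['wrist_torque'],sense()['dq'])
cap('scene','s1.png',(220,180,360,320),4)
cap('wrist','w2.png')
"
```

```text
time_s: 3.37
eef_pos: [545.8, 75.2, 69.3]
ee_rot: [0.023, -0.024, 0.709, -0.704]
force: [0.4, 22.4, -6.4]
grip_width: 0.173
pos [545.8  75.2  69.3] yaw -86.18 tilt [-0.  1.  0.] F [ 0.4 22.4 -6.4] t 3.4 grip 14.7| d [ -3.1 -80.7  -0.9] wy 0.0004 n 2.0
[-0.1  0.5  1.6  0.   1.   1.4] [ 4.2 -0.1  0. ] [-0.  0.  0.  0. -0. -0.]
```

View pics/s1.png

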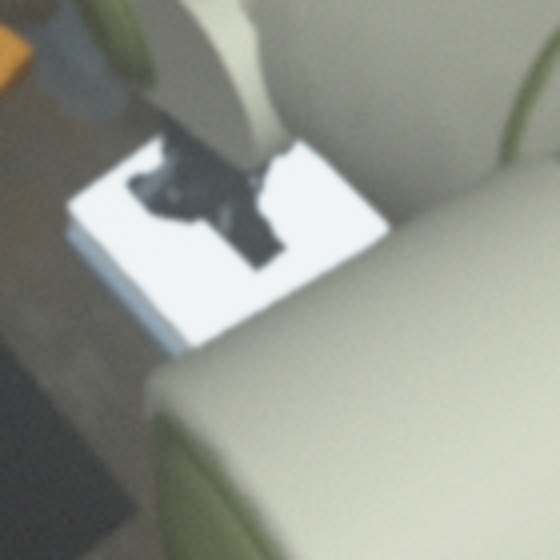

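View pics/w2.png

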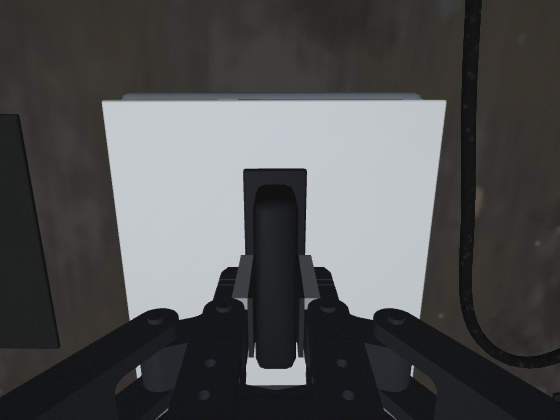

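```bash

python3 -m handwheel '[{"grip":10,"tx":0,"ty":0,"tz":-4,"wx":0,"wy":0,"wz":0},{"grip":10,"tx":0,"ty":0,"tz":0,"wx":0,"wy":0,"wz":0}]'
python3 -c "
from h import *
to(549,75.8,150,-86.2)
print(sense()['joints'],sense()['wrist_torque'],sense()['dq'])
"
```

```text
time_s: 3.63
eef_pos: [546.3, 76.1, 69.8]
ee_rot: [0.024, -0.024, 0.707, -0.706]
force: [-1.3, 7.7, -4.9]
grip_width: 0.173
pos [546.3  76.1  69.8] yaw -86.12 tilt [-0.  1.  0.] F [-1.3  7.7 -4.9] t 3.6 grip 14.7| d [ -2.6 -80.2   0.4] wy 0.0013 n 2.0
[-0.1  0.5  1.6  0.   1.   1.4] [1.3 0.2 0.1] [-0.  0.  0.  0.  0. -0.]
```

```bash

python3 -m handwheel '[{"grip":10,"tx":0,"ty":-1,"tz":-1.5,"wx":0,"wy":0,"wz":0},{"grip":10,"tx":0,"ty":-8,"tz":0,"wx":0,"wy":0,"wz":0},{"grip":10,"tx":0,"ty":-10,"tz":0,"wx":0,"wy":0,"wz":0},{"grip":10,"tx":0,"ty":-10,"tz":0,"wx":0,"wy":0,"wz":0},{"grip":10,"tx":0,"ty":-10,"tz":0,"wx":0,"wy":0,"wz":0},{"grip":10,"tx":0,"ty":-15,"tz":0,"wx":0,"wy":0,"wz":0},{"grip":10,"tx":0,"ty":-15,"tz":0,"wx":0,"wy":0,"wz":0},{"grip":10,"tx":0,"ty":-15,"tz":0,"wx":0,"wy":0,"wz":0},{"grip":10,"tx":0,"ty":0,"tz":0,"wx":0,"wy":0,"wz":0}]'
python3 -c "
from h import *
to(377,-209.5,150,-79.4)
cap('wrist','w3.png')
"
```

```text
time_s: 4.38
eef_pos: [548.3, 76.1, 157.9]
ee_rot: [-0.026, 0.021, -0.706, 0.707]
force: [0.9, 0.2, -1.7]
grip_width: 0.177
pos [548.3  76.1 157.9] yaw -86.18 tilt [ 0.  1. -0.] F [ 0.9  0.2 -1.7] t 4.4 grip 15.1| d [190.    7.  273.6] wy -0.1184 n 9.0
```

View pics/w3.png

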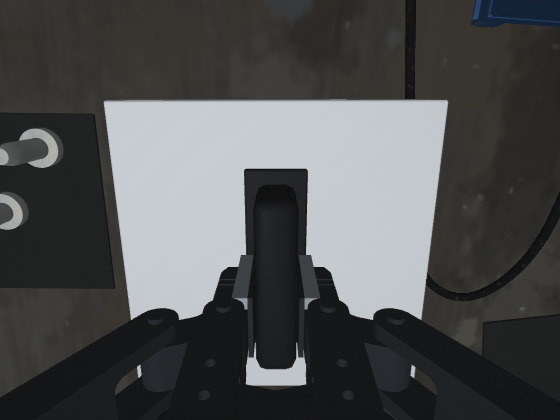

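```bash

python3 -m handwheel '[{"grip":10,"tx":15,"ty":0,"tz":20,"wx":0,"wy":0,"wz":0},{"grip":10,"tx":21,"ty":0,"tz":30,"wx":0,"wy":0,"wz":0},{"grip":10,"tx":21,"ty":0,"tz":30,"wx":0,"wy":0,"wz":0},{"grip":10,"tx":21,"ty":0,"tz":30,"wx":0,"wy":0,"wz":0},{"grip":10,"tx":21,"ty":0,"tz":30,"wx":0,"wy":0,"wz":0},{"grip":10,"tx":21,"ty":0,"tz":30,"wx":0,"wy":0,"wz":0},{"grip":10,"tx":21,"ty":0,"tz":30,"wx":0,"wy":0,"wz":0},{"grip":10,"tx":21,"ty":0,"tz":30,"wx":0,"wy":0,"wz":0},{"grip":10,"tx":21,"ty":0,"tz":30,"wx":0,"wy":0,"wz":0},{"grip":10,"tx":8,"ty":0,"tz":12,"wx":0,"wy":0,"wz":0}]'
python3 -m handwheel '[{"grip":10,"tx":0,"ty":0,"tz":0,"wx":0,"wy":-0.06,"wz":0},{"grip":10,"tx":0,"ty":0,"tz":0,"wx":0,"wy":-0.06,"wz":0},{"grip":10,"tx":0,"ty":0,"tz":0,"wx":0,"wy":0,"wz":0}]'
python3 -c "
from h import *
to(374.5,-210,44,-79.4)
cap('wrist','w4.png')
"
```

```text
time_s: 5.27
eef_pos: [372.1, -210.4, 153.6]
ee_rot: [-0.022, 0.023, -0.707, 0.707]
force: [0.4, 0.8, -2.5]
grip_width: 0.172
time_s: 5.52
eef_pos: [373.8, -207.8, 153.5]
ee_rot: [0.066, -0.067, 0.704, -0.704]
force: [-0.6, 0.9, -2.7]
grip_width: 0.172
pos [ 373.8 -207.8  153.5] yaw -79.24 tilt [-0.  1.  0.] F [-0.6  0.9 -2.7] t 5.5 grip 14.7| d [ -0.3 109.5   2.3] wy 0.0029 n 3.0
```

View pics/w4.png

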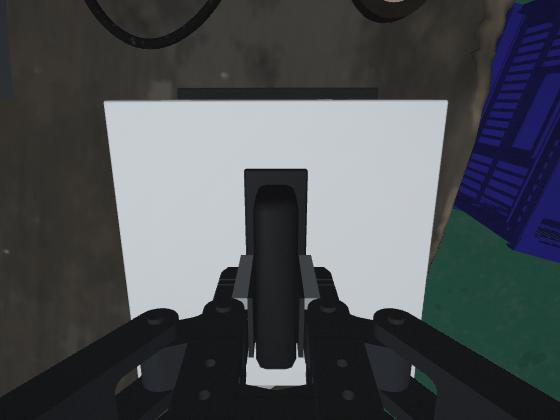

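```bash

python3 -m handwheel '[{"grip":10,"tx":0,"ty":20,"tz":2,"wx":0,"wy":0,"wz":0},{"grip":10,"tx":0,"ty":30,"tz":0,"wx":0,"wy":0,"wz":0},{"grip":10,"tx":0,"ty":30,"tz":0,"wx":0,"wy":0,"wz":0},{"grip":10,"tx":0,"ty":14,"tz":0,"wx":0,"wy":0,"wz":0},{"grip":10,"tx":0,"ty":6,"tz":0,"wx":0,"wy":0,"wz":0},{"grip":10,"tx":0,"ty":0,"tz":0,"wx":0,"wy":0,"wz":0},{"grip":10,"tx":0,"ty":0,"tz":0,"wx":0,"wy":0,"wz":0}]'
python3 -c "
from h import *
to(374.5,-210,44,-79.4)
cap('wrist','w4.png')
"
```

```text
time_s: 6.15
eef_pos: [375.1, -209.8, 54.6]
ee_rot: [-0.066, 0.066, -0.704, 0.704]
force: [-1.5, -0.4, -2.8]
grip_width: 0.173
pos [ 375.1 -209.8   54.6] yaw -79.33 tilt [ 0.  1. -0.] F [-1.5 -0.4 -2.8] t 6.2 grip 14.8| d [ 0.6 10.6  0.1] wy 0.0013 n 1.0
```

View pics/w4.png

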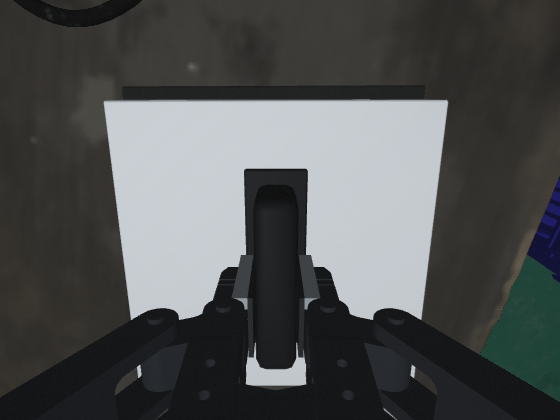

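Well aligned over the mat. I'll lower it gently.

```bash

python3 -m handwheel '[{"grip":10,"tx":0,"ty":4,"tz":0,"wx":0,"wy":0,"wz":0},{"grip":10,"tx":0,"ty":4,"tz":0,"wx":0,"wy":0,"wz":0},{"grip":10,"tx":0,"ty":2,"tz":0,"wx":0,"wy":0,"wz":0},{"grip":10,"tx":0,"ty":0,"tz":0,"wx":0,"wy":0,"wz":0}]'
python3 -c "
from h import *
to(374.5,-210,44,-79.4)
"
python3 -m handwheel '[{"grip":10,"tx":0,"ty":1.5,"tz":0,"wx":0,"wy":0,"wz":0},{"grip":10,"tx":0,"ty":0,"tz":0,"wx":0,"wy":0,"wz":0}]'
python3 -c "
from h import *
to(374.5,-210,44,-79.4)
"
```

```text
time_s: 6.53
eef_pos: [374.6, -209.5, 43.7]
ee_rot: [0.066, -0.066, 0.704, -0.704]
force: [0.0, 0.7, -3.0]
grip_width: 0.171
pos [ 374.6 -209.5   43.7] yaw -79.30 tilt [-0.  1.  0.] F [ 0.   0.7 -3. ] t 6.5 grip 14.6| d [ 0.2 -0.3  0.5] wy 0.0017 n 1.0
time_s: 6.7
eef_pos: [374.7, -209.6, 42.4]
ee_rot: [0.066, -0.066, 0.704, -0.704]
force: [0.5, 0.3, -2.6]
grip_width: 0.177
pos [ 374.7 -209.6   42.4] yaw -79.30 tilt [-0.  1.  0.] F [ 0.5  0.3 -2.6] t 6.7 grip 15.1| d [ 0.3 -1.6  0.3] wy 0.0017 n 1.0
```

```bash

python3 -m handwheel '[{"grip":10,"tx":0,"ty":1.5,"tz":0,"wx":0,"wy":0,"wz":0},{"grip":10,"tx":0,"ty":0,"tz":0,"wx":0,"wy":0,"wz":0}]'
python3 -m handwheel '[{"grip":10,"tx":0,"ty":1.5,"tz":0,"wx":0,"wy":0,"wz":0},{"grip":10,"tx":0,"ty":0,"tz":0,"wx":0,"wy":0,"wz":0}]'

```

```text
time_s: 6.87
eef_pos: [374.8, -209.8, 41.4]
ee_rot: [-0.066, 0.066, -0.704, 0.704]
force: [-2.3, 1.0, 3.5]
grip_width: 0.174
time_s: 7.03
eef_pos: [374.9, -209.8, 41.3]
ee_rot: [-0.066, 0.066, -0.704, 0.704]
force: [-8.9, 6.4, 29.1]
grip_width: 0.174
```

```bash

python3 -m handwheel '[{"grip":10,"tx":0,"ty":-1.3,"tz":0,"wx":0,"wy":0,"wz":0},{"grip":10,"tx":0,"ty":0,"tz":0,"wx":0,"wy":0,"wz":0}]'
python3 -m handwheel '[{"grip":30,"tx":0,"ty":0,"tz":0,"wx":0,"wy":0,"wz":0},{"grip":60,"tx":0,"ty":0,"tz":0,"wx":0,"wy":0,"wz":0},{"grip":60,"tx":0,"ty":0,"tz":0,"wx":0,"wy":0,"wz":0},{"grip":60,"tx":0,"ty":0,"tz":0,"wx":0,"wy":0,"wz":0},{"grip":60,"tx":0,"ty":0,"tz":0,"wx":0,"wy":0,"wz":0},{"grip":60,"tx":0,"ty":-30,"tz":0,"wx":0,"wy":0,"wz":0},{"grip":60,"tx":0,"ty":-35,"tz":0,"wx":0,"wy":0,"wz":0},{"grip":60,"tx":0,"ty":-35,"tz":0,"wx":0,"wy":0,"wz":0},{"grip":60,"tx":0,"ty":-35,"tz":0,"wx":0,"wy":0,"wz":0},{"grip":60,"tx":0,"ty":0,"tz":0,"wx":0,"wy":0,"wz":0}]'
python3 -c "
from h import *
to(420.5,68.5,110,-86)
cap('wrist','w5.png')
"
```

```text
time_s: 7.2
eef_pos: [375.0, -209.9, 41.3]
ee_rot: [-0.066, 0.066, -0.704, 0.704]
force: [-1.9, 2.9, 13.4]
grip_width: 0.175
time_s: 8.03
eef_pos: [376.6, -211.4, 181.5]
ee_rot: [-0.068, 0.064, -0.701, 0.707]
force: [0.8, -0.8, 0.6]
grip_width: 0.701
pos [ 376.6 -211.4  181.5] yaw -79.29 tilt [ 0.  1. -0.] F [ 0.8 -0.8  0.6] t 8.0 grip 59.9| d [ -94.7   69.7 -267.5] wy 0.1172 n 8.0
```

View pics/w5.png

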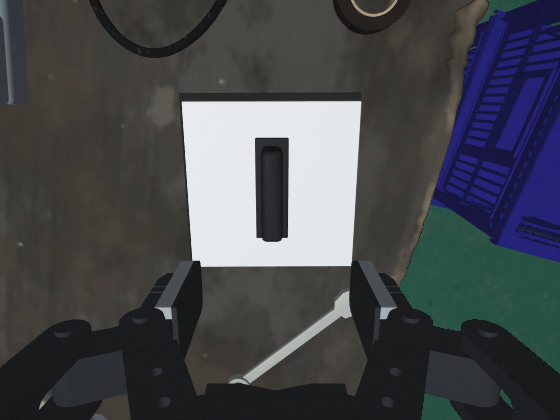

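```bash

python3 -m handwheel '[{"grip":0,"tx":-13,"ty":0,"tz":-38,"wx":0,"wy":0,"wz":0},{"grip":0,"tx":-13,"ty":0,"tz":-38,"wx":0,"wy":0,"wz":0},{"grip":0,"tx":-13,"ty":0,"tz":-38,"wx":0,"wy":0,"wz":0},{"grip":0,"tx":-13,"ty":0,"tz":-38,"wx":0,"wy":0,"wz":0},{"grip":0,"tx":-13,"ty":0,"tz":-38,"wx":0,"wy":0,"wz":0},{"grip":0,"tx":-13,"ty":0,"tz":-38,"wx":0,"wy":0,"wz":0},{"grip":0,"tx":-13,"ty":0,"tz":-35,"wx":0,"wy":0,"wz":0},{"grip":0,"tx":0,"ty":0,"tz":0,"wx":0,"wy":0.06,"wz":0},{"grip":0,"tx":0,"ty":0,"tz":0,"wx":0,"wy":0.057,"wz":0},{"grip":0,"tx":0,"ty":0,"tz":0,"wx":0,"wy":0,"wz":0}]' 20
python3 -c "
from h import *
to(420.5,68.5,80,-86)
cap('wrist','w6.png')
cap('top','t6.png',(110,170,430,340),2.5)
"
```

```text
time_s: 8.92
eef_pos: [414.7, 66.4, 174.5]
ee_rot: [0.024, -0.025, 0.707, -0.707]
force: [0.1, -0.4, 0.4]
grip_width: -0.004
pos [414.7  66.4 174.5] yaw -86.03 tilt [-0.  1.  0.] F [ 0.1 -0.4  0.4] t 8.9 grip -0.3| d [-6.2 94.5 -1.7] wy -0.0005 n 3.0
```

View pics/w6.png

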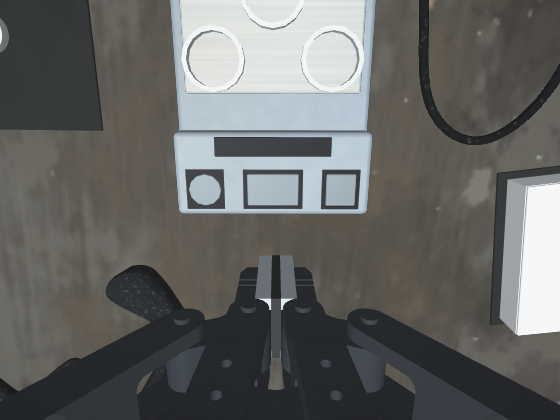

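View pics/t6.png

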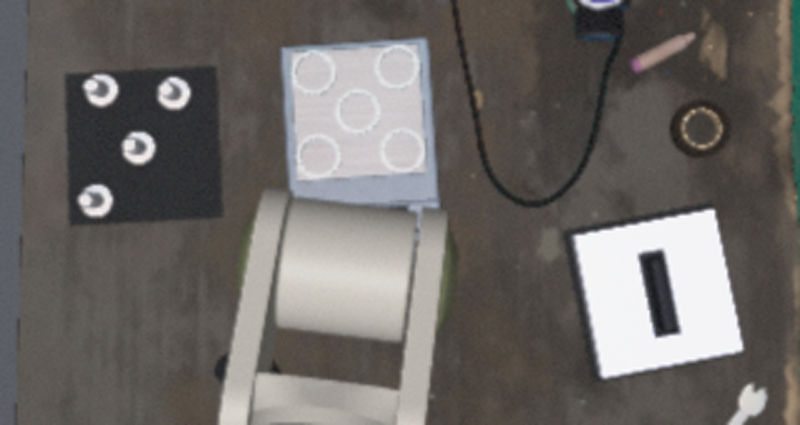

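```bash
python3 - <<'E'
from h import *
c=load("wrist"); save(c["pixels"][:,:,::-1],"w6c.png",(170,0,370,220),3.5)
c=load("top"); save(c["pixels"][:,:,::-1],"t6c.png",(215,180,295,260),8)
E
```

```text
(no output)
```

View pics/w6c.png

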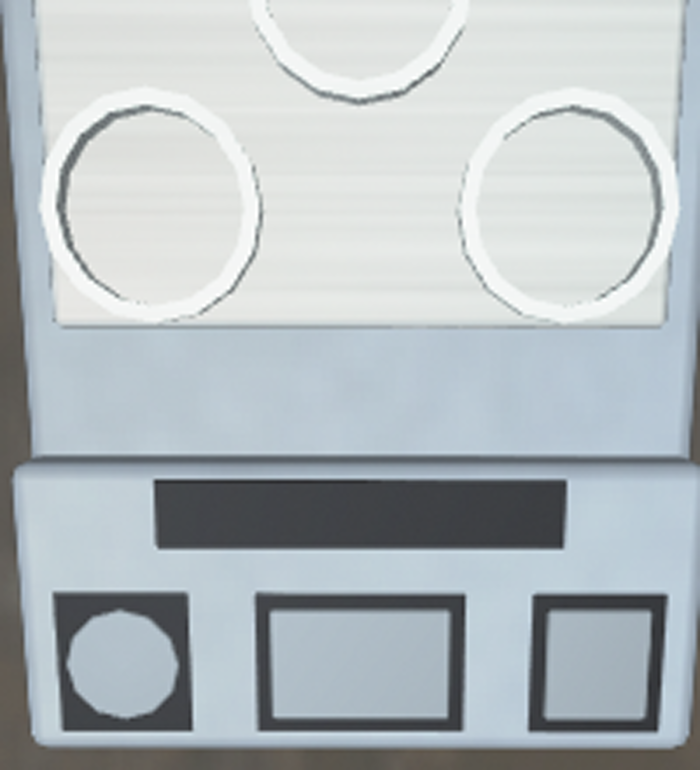

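View pics/t6c.png

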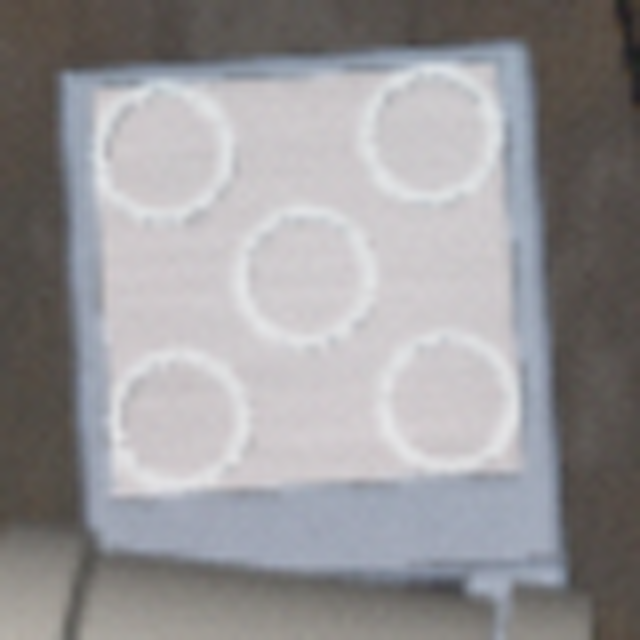

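```bash
python3 - <<'E'
from h import *
c=load("wrist")
print("keys",F(c,[(123,664),(360,663),(598,664)],170,0,3.5,48))
print("rings near wrist",F(c,[(150,205),(570,204)],170,0,3.5,48))
c=load("top")
r=F(c,[(164,151),(431,133),(305,277),(180,420),(449,400)],215,180,8,48); print("rings top",r,r.mean(0))
e=r[0]+r[1]-r[3]-r[4]; print(np.linalg.norm(e)/2,np.degrees(np.arctan2(e[1],e[0])))
e=r[0]+r[3]-r[1]-r[4]; print(np.linalg.norm(e)/2,np.degrees(np.arctan2(e[1],e[0]))-90)
E
```

```text
keys [[416.3 118.8]
 [420.   69.2]
 [423.3  19.3]]
rings near wrist [[506.8 115.1]
 [512.5  35.3]]
rings top [[587.8 119.4]
 [593.2  39.7]
 [550.   77.2]
 [507.4 114.1]
 [513.4  34.3]] [550.4  76.9]
80.25336733113933 3.8689114316256905
79.95646878320778 4.073649360825215
```

```bash

python3 -m handwheel '[{"grip":0,"tx":-5.2,"ty":10,"tz":-2.2,"wx":0,"wy":0,"wz":0},{"grip":0,"tx":0,"ty":35,"tz":0,"wx":0,"wy":0,"wz":0},{"grip":0,"tx":0,"ty":35,"tz":0,"wx":0,"wy":0,"wz":0},{"grip":0,"tx":0,"ty":25,"tz":0,"wx":0,"wy":0,"wz":0},{"grip":0,"tx":0,"ty":10,"tz":0,"wx":0,"wy":0,"wz":0},{"grip":0,"tx":0,"ty":0,"tz":0,"wx":0,"wy":0,"wz":0}]'
python3 -m handwheel '[{"grip":0,"tx":0,"ty":0,"tz":0,"wx":0,"wy":0,"wz":0},{"grip":0,"tx":0,"ty":0,"tz":0,"wx":0,"wy":0,"wz":0}]'
python3 -c "
from h import *
to(420,69.1,50,-86)
cap('wrist','w7.png')
"
```

```text
time_s: 9.52
eef_pos: [418.8, 68.1, 57.9]
ee_rot: [0.023, -0.027, 0.707, -0.706]
force: [-0.2, 0.1, -0.0]
grip_width: -0.001
time_s: 9.68
eef_pos: [420.9, 68.1, 61.3]
ee_rot: [-0.025, 0.024, -0.707, 0.707]
force: [0.1, -0.2, 0.8]
grip_width: 0.004
pos [420.9  68.1  61.3] yaw -86.00 tilt [ 0.  1. -0.] F [ 0.1 -0.2  0.8] t 9.7 grip 0.3| d [ 0.8 11.3 -1.1] wy -0.0000 n 1.0
```

View pics/w7.png

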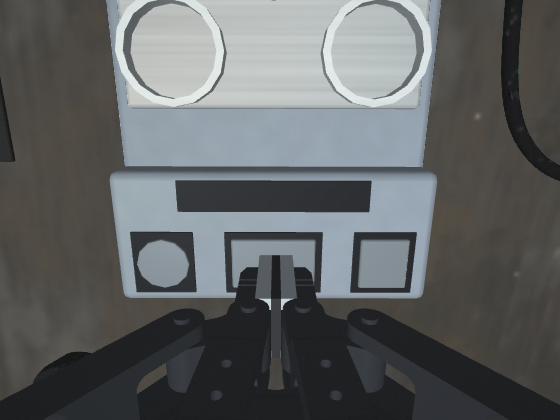

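```bash

python3 -m handwheel '[{"grip":0,"tx":0.4,"ty":3,"tz":-0.8,"wx":0,"wy":0,"wz":0},{"grip":0,"tx":0,"ty":3,"tz":0,"wx":0,"wy":0,"wz":0},{"grip":0,"tx":0,"ty":2,"tz":0,"wx":0,"wy":0,"wz":0},{"grip":0,"tx":0,"ty":1.5,"tz":0,"wx":0,"wy":0,"wz":0},{"grip":0,"tx":0,"ty":0,"tz":0,"wx":0,"wy":0,"wz":0},{"grip":0,"tx":0,"ty":0,"tz":0,"wx":0,"wy":0,"wz":0}]'
python3 -c "
from h import *
to(420,69.1,50,-86)
"
```

```text
time_s: 10.23
eef_pos: [419.8, 69.0, 51.2]
ee_rot: [0.025, -0.025, 0.707, -0.707]
force: [-0.1, 0.8, 0.8]
grip_width: 0.003
pos [419.8  69.   51.2] yaw -86.00 tilt [-0.  1.  0.] F [-0.1  0.8  0.8] t 10.2 grip 0.2| d [-0.2  1.2 -0.1] wy 0.0000 n 1.0
```

```bash

python3 -m handwheel '[{"grip":0,"tx":0,"ty":1,"tz":0,"wx":0,"wy":0,"wz":0},{"grip":0,"tx":0,"ty":1,"tz":0,"wx":0,"wy":0,"wz":0},{"grip":0,"tx":0,"ty":1,"tz":0,"wx":0,"wy":0,"wz":0},{"grip":0,"tx":0,"ty":0,"tz":0,"wx":0,"wy":0,"wz":0}]'

```

```text
time_s: 10.57
eef_pos: [419.8, 69.0, 48.2]
ee_rot: [0.025, -0.025, 0.707, -0.707]
force: [0.3, -0.2, 0.6]
grip_width: 0.001
```

```bash

python3 -m handwheel '[{"grip":0,"tx":0,"ty":0.7,"tz":0,"wx":0,"wy":0,"wz":0},{"grip":0,"tx":0,"ty":0.7,"tz":0,"wx":0,"wy":0,"wz":0},{"grip":0,"tx":0,"ty":0,"tz":0,"wx":0,"wy":0,"wz":0}]'

```

```text
time_s: 10.82
eef_pos: [419.9, 69.0, 47.1]
ee_rot: [-0.025, 0.025, -0.707, 0.707]
force: [-3.0, 0.6, 7.0]
grip_width: 0.005
```

```bash

python3 -m handwheel '[{"grip":0,"tx":0,"ty":0.6,"tz":0,"wx":0,"wy":0,"wz":0},{"grip":0,"tx":0,"ty":0,"tz":0,"wx":0,"wy":0,"wz":0},{"grip":0,"tx":0,"ty":0,"tz":0,"wx":0,"wy":0,"wz":0}]'
python3 -m handwheel '[{"grip":0,"tx":0,"ty":0,"tz":0,"wx":0,"wy":0,"wz":0},{"grip":0,"tx":0,"ty":0,"tz":0,"wx":0,"wy":0,"wz":0},{"grip":0,"tx":0,"ty":0,"tz":0,"wx":0,"wy":0,"wz":0},{"grip":0,"tx":0,"ty":0,"tz":0,"wx":0,"wy":0,"wz":0}]'

```

```text
time_s: 11.07
eef_pos: [419.9, 69.0, 46.8]
ee_rot: [-0.025, 0.025, -0.707, 0.707]
force: [-3.0, 0.4, 10.5]
grip_width: -0.004
time_s: 11.4
eef_pos: [419.9, 69.0, 46.8]
ee_rot: [-0.025, 0.025, -0.707, 0.707]
force: [-2.6, -0.3, 8.7]
grip_width: -0.001
```

```bash

python3 -m handwheel '[{"grip":0,"tx":0,"ty":-20,"tz":0,"wx":0,"wy":0,"wz":0},{"grip":0,"tx":0,"ty":-40,"tz":0,"wx":0,"wy":0,"wz":0},{"grip":45,"tx":0,"ty":-40,"tz":0,"wx":0,"wy":0,"wz":0},{"grip":45,"tx":0,"ty":-40,"tz":0,"wx":0,"wy":0,"wz":0}]'
python3 -c "
from h import *
to(510,290,190,-86)
"
```

```text
time_s: 11.73
eef_pos: [419.3, 69.1, 188.0]
ee_rot: [0.024, -0.025, 0.707, -0.707]
force: [1.5, -0.5, -0.1]
grip_width: 0.267
pos [419.3  69.1 188. ] yaw -86.00 tilt [-0.  1.  0.] F [ 1.5 -0.5 -0.1] t 11.7 grip 22.8| d [-105.9   -2.  -214. ] wy -0.0000 n 6.0
```

```bash

python3 -m handwheel '[{"grip":45,"tx":-17.6,"ty":0,"tz":-35.6,"wx":0,"wy":0,"wz":0},{"grip":45,"tx":-17.6,"ty":0,"tz":-35.6,"wx":0,"wy":0,"wz":0},{"grip":45,"tx":-17.6,"ty":0,"tz":-35.6,"wx":0,"wy":0,"wz":0},{"grip":45,"tx":-17.6,"ty":0,"tz":-35.6,"wx":0,"wy":0,"wz":0},{"grip":45,"tx":-17.6,"ty":0,"tz":-35.6,"wx":0,"wy":0,"wz":0},{"grip":45,"tx":-17.6,"ty":0,"tz":-35.6,"wx":0,"wy":0,"wz":0},{"grip":45,"tx":0,"ty":0,"tz":0,"wx":0,"wy":0,"wz":0},{"grip":45,"tx":0,"ty":0,"tz":0,"wx":0,"wy":0,"wz":0},{"grip":45,"tx":0,"ty":0,"tz":0,"wx":0,"wy":0,"wz":0}]'
python3 -c "
from h import *
to(510,290,190,-86)
cap('wrist','w8.png',(90,20,480,320),2)
"
```

```text
time_s: 12.48
eef_pos: [510.0, 289.1, 185.9]
ee_rot: [-0.024, 0.025, -0.707, 0.707]
force: [-1.0, 0.3, 0.6]
grip_width: 0.531
pos [510.  289.1 185.9] yaw -85.99 tilt [-0.  1. -0.] F [-1.   0.3  0.6] t 12.5 grip 45.3| d [-0.1 -4.1 -0.9] wy 0.0002 n 1.0
```

View pics/w8.png

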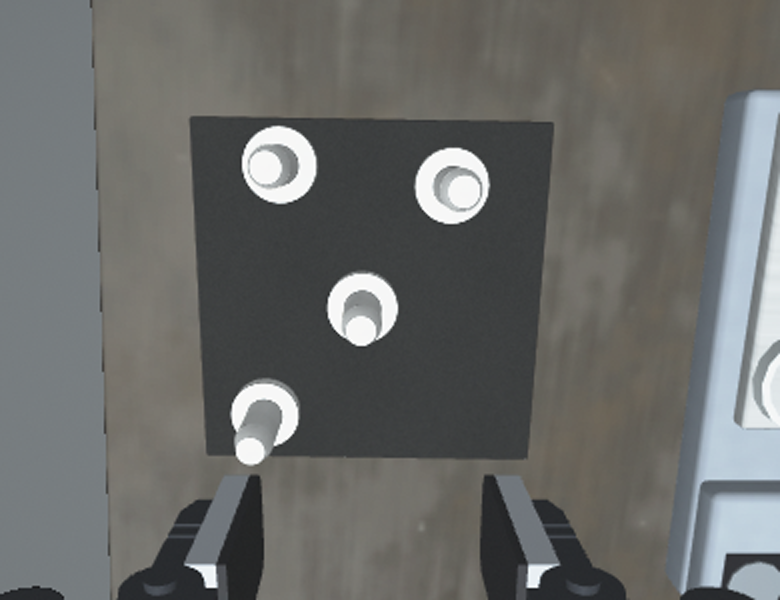

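```bash
python3 - <<'E'
from h import *
c=load("wrist")
print(F(c,[(279,164),(452,185),(362,306),(265,412)],90,20,2,15))
print(F(c,[(265,167),(463,192),(361,330),(250,449)],90,20,2,53))
E
python3 -c "
from h import *
to(570.5,259,70,-86)"
```

```text
[[573.9 330.8]
 [570.7 260.8]
 [518.6 293.8]
 [468.2 333.2]]
[[573.5 331.2]
 [569.9 260.7]
 [517.1 293.6]
 [466.2 333.9]]
pos [510.1 288.6 186.3] yaw -86.04 tilt [-0.  1. -0.] F [ 0.8 -0.5  0.4] t 12.5 grip 45.1| d [-58.3 116.2  33.7] wy -0.0007 n 4.0
```

```bash

python3 -m handwheel '[{"grip":45,"tx":-29,"ty":20,"tz":16.4,"wx":0,"wy":0,"wz":0},{"grip":45,"tx":-29.3,"ty":20,"tz":16.3,"wx":0,"wy":0,"wz":0},{"grip":45,"tx":0,"ty":35,"tz":0,"wx":0,"wy":0,"wz":0},{"grip":45,"tx":0,"ty":20,"tz":0,"wx":0,"wy":0,"wz":0},{"grip":45,"tx":0,"ty":8,"tz":0,"wx":0,"wy":0,"wz":0},{"grip":45,"tx":0,"ty":2,"tz":0,"wx":0,"wy":0,"wz":0},{"grip":45,"tx":0,"ty":0,"tz":0,"wx":0,"wy":0,"wz":0},{"grip":45,"tx":0,"ty":0,"tz":0,"wx":0,"wy":0,"wz":0},{"grip":45,"tx":0,"ty":0,"tz":0,"wx":0,"wy":0,"wz":0}]'
python3 -c "
from h import *
to(570.5,260,21,-86)
cap('wrist','w9.png')
"
```

```text
time_s: 13.28
eef_pos: [571.4, 261.1, 83.2]
ee_rot: [0.026, -0.024, 0.707, -0.706]
force: [0.4, 0.7, -0.3]
grip_width: 0.528
pos [571.4 261.1  83.2] yaw -85.99 tilt [0. 1. 0.] F [ 0.4  0.7 -0.3] t 13.3 grip 45.1| d [ 1.1 62.2  1.1] wy 0.0002 n 2.0
```

View pics/w9.png

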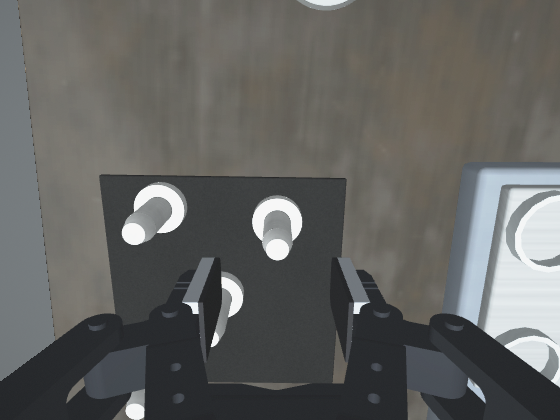

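```bash

python3 -m handwheel '[{"grip":45,"tx":1,"ty":25,"tz":0.5,"wx":0,"wy":0,"wz":0},{"grip":45,"tx":0,"ty":20,"tz":0,"wx":0,"wy":0,"wz":0},{"grip":45,"tx":0,"ty":12,"tz":0,"wx":0,"wy":0,"wz":0},{"grip":45,"tx":0,"ty":4,"tz":0,"wx":0,"wy":0,"wz":0},{"grip":45,"tx":0,"ty":1,"tz":0,"wx":0,"wy":0,"wz":0},{"grip":45,"tx":0,"ty":0,"tz":0,"wx":0,"wy":0,"wz":0},{"grip":45,"tx":0,"ty":0,"tz":0,"wx":0,"wy":0,"wz":0},{"grip":45,"tx":0,"ty":0,"tz":0,"wx":0,"wy":0,"wz":0}]'
python3 -c "
from h import *
to(570.5,260,21,-86)
cap('wrist','w10.png')
"
```

```text
time_s: 14.0
eef_pos: [570.4, 260.5, 20.4]
ee_rot: [0.025, -0.024, 0.707, -0.707]
force: [-0.1, -0.3, 0.2]
grip_width: 0.525
pos [570.4 260.5  20.4] yaw -85.99 tilt [0. 1. 0.] F [-0.1 -0.3  0.2] t 14.0 grip 44.8| d [-0.1 -0.6  0.5] wy 0.0001 n 1.0
```

View pics/w10.png

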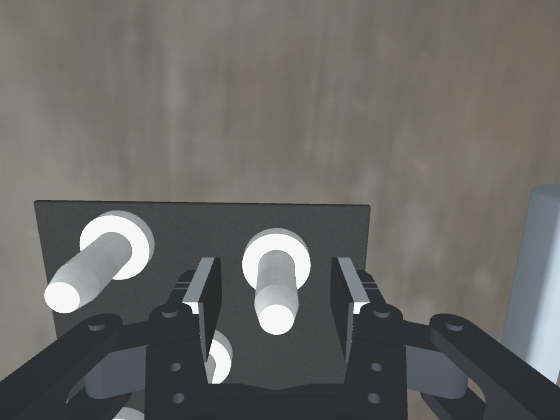

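```bash
python3 - <<'E'
from h import *
c=load("wrist"); print(px2w(c,276,263,15),px2w(c,277,318,53),w2px(c,[570.4,260.5,15]))
E
python3 -m handwheel '[{"grip":8,"tx":0,"ty":0,"tz":0,"wx":0,"wy":0,"wz":0},{"grip":8,"tx":0,"ty":0,"tz":0,"wx":0,"wy":0,"wz":0},{"grip":8,"tx":0,"ty":0,"tz":0,"wx":0,"wy":0,"wz":0},{"grip":8,"tx":0,"ty":0,"tz":0,"wx":0,"wy":0,"wz":0},{"grip":8,"tx":0,"ty":0,"tz":0,"wx":0,"wy":0,"wz":0},{"grip":8,"tx":0,"ty":0,"tz":0,"wx":0,"wy":0,"wz":0},{"grip":8,"tx":0,"ty":0,"tz":0,"wx":0,"wy":0,"wz":0}]' 40
python3 -c "
from h import *
to(570.5,260,21,-86)
"
```

```text
[573.4 260.5  15. ] [571.1 260.1  53. ] [275.6 269.3]
time_s: 14.63
eef_pos: [570.0, 260.4, 19.7]
ee_rot: [0.025, -0.024, 0.707, -0.707]
force: [-1.2, -1.0, 5.5]
grip_width: 0.168
pos [570.  260.4  19.7] yaw -86.00 tilt [0. 1. 0.] F [-1.2 -1.   5.5] t 14.6 grip 14.3| d [-0.5 -1.3  0.4] wy -0.0000 n 1.0
```

```bash

python3 -m handwheel '[{"grip":8,"tx":0,"ty":-10,"tz":0,"wx":0,"wy":0,"wz":0},{"grip":8,"tx":0,"ty":-30,"tz":0,"wx":0,"wy":0,"wz":0},{"grip":8,"tx":0,"ty":-35,"tz":0,"wx":0,"wy":0,"wz":0},{"grip":8,"tx":-5,"ty":-15,"tz":20,"wx":0,"wy":0,"wz":0},{"grip":8,"tx":-5,"ty":0,"tz":35,"wx":0,"wy":0,"wz":0},{"grip":8,"tx":-5,"ty":0,"tz":35,"wx":0,"wy":0,"wz":0},{"grip":8,"tx":-5,"ty":0,"tz":30,"wx":0,"wy":0,"wz":0},{"grip":8,"tx":0,"ty":0,"tz":12,"wx":0,"wy":0,"wz":0},{"grip":8,"tx":0,"ty":0,"tz":0,"wx":0,"wy":0,"wz":0},{"grip":8,"tx":0,"ty":0,"tz":0,"wx":0,"wy":0,"wz":0}]'
python3 -c "
from h import *
to(587.4,119.5,80,-86)
cap('wrist','w11.png')
"
```

```text
time_s: 15.47
eef_pos: [598.7, 130.2, 109.4]
ee_rot: [0.024, -0.025, 0.707, -0.707]
force: [0.1, 1.1, -0.2]
grip_width: 0.168
pos [598.7 130.2 109.4] yaw -86.05 tilt [-0.  1.  0.] F [ 0.1  1.1 -0.2] t 15.5 grip 14.3| d [12.  29.4  9.9] wy -0.0009 n 1.0
```

View pics/w11.png

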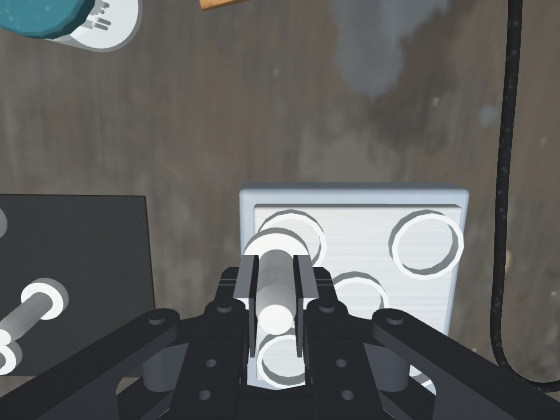

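```bash

python3 -m handwheel '[{"grip":8,"tx":13.5,"ty":10,"tz":9.8,"wx":0,"wy":0,"wz":0},{"grip":8,"tx":0,"ty":18,"tz":0,"wx":0,"wy":0,"wz":0},{"grip":8,"tx":0,"ty":9,"tz":0,"wx":0,"wy":0,"wz":0},{"grip":8,"tx":0,"ty":2,"tz":0,"wx":0,"wy":0,"wz":0},{"grip":8,"tx":0,"ty":0,"tz":0,"wx":0,"wy":0,"wz":0},{"grip":8,"tx":0,"ty":0,"tz":0,"wx":0,"wy":0,"wz":0},{"grip":8,"tx":0,"ty":0,"tz":0,"wx":0,"wy":0,"wz":0}]'
python3 -c "
from h import *
to(586,119.5,70,-86)
cap('wrist','w12.png',(190,180,400,340),3.5)
cap('scene','s12.png',(200,170,360,320),4.5)
"
```

```text
time_s: 16.1
eef_pos: [586.7, 119.7, 71.1]
ee_rot: [0.025, -0.024, 0.707, -0.707]
force: [0.1, 0.4, -1.0]
grip_width: 0.164
pos [586.7 119.7  71.1] yaw -85.97 tilt [ 0.  1. -0.] F [ 0.1  0.4 -1. ] t 16.1 grip 14.0| d [0.7 1.1 0.2] wy 0.0005 n 1.0
```

View pics/w12.png

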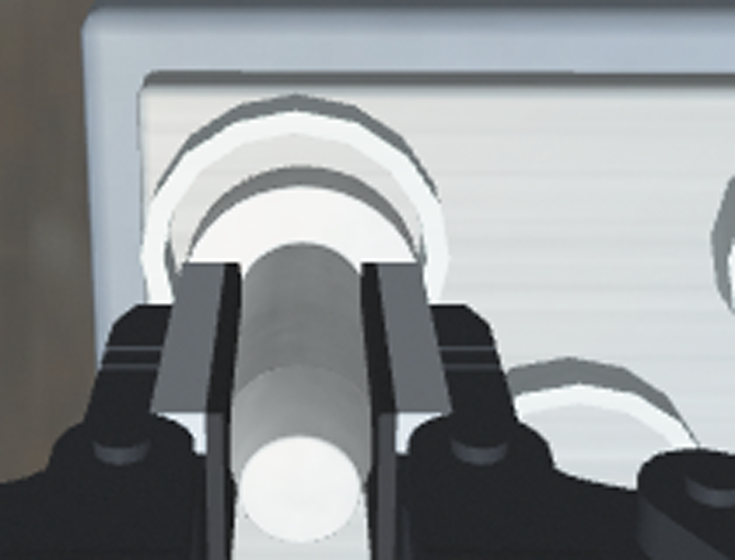

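View pics/s12.png

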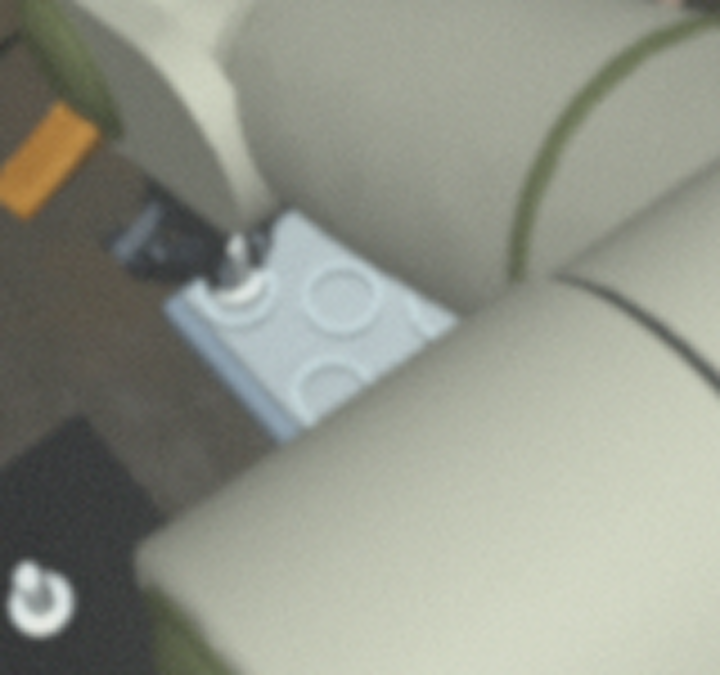

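```bash
python3 - <<'E'
from h import *
c=load("wrist")
z=54.4
print("foot far",F(c,[(302,166)],190,180,3.5,z)-[15,0],"flangetop far",F(c,[(302,185)],190,180,3.5,z+12)-[15,0], "lateral", F(c,[(185,262),(420,262)],190,180,3.5,z+12).mean(0))
print("ring",F(c,[(297,112)],190,180,3.5,48)-[21,0],F(c,[(297,133)],190,180,3.5,48)-[18,0],"lat",F(c,[(145,250),(448,250)],190,180,3.5,48))
E
```

```text
foot far [[587.  120.7]] flangetop far [[588.8 120.8]] lateral [593.9 120.1]
ring [[586.2 121.7]] [[586.3 121.5]] lat [[586.1 140.9]
 [589.1  99.9]]
```

```bash

python3 -m handwheel '[{"grip":8,"tx":1,"ty":2,"tz":-0.3,"wx":0,"wy":0,"wz":0},{"grip":8,"tx":0,"ty":4,"tz":0,"wx":0,"wy":0,"wz":0},{"grip":8,"tx":0,"ty":3,"tz":0,"wx":0,"wy":0,"wz":0},{"grip":8,"tx":0,"ty":2,"tz":0,"wx":0,"wy":0,"wz":0},{"grip":8,"tx":0,"ty":0,"tz":0,"wx":0,"wy":0,"wz":0},{"grip":8,"tx":0,"ty":0,"tz":0,"wx":0,"wy":0,"wz":0}]'
python3 -m handwheel '[{"grip":8,"tx":0,"ty":1.5,"tz":0,"wx":0,"wy":0,"wz":0},{"grip":8,"tx":0,"ty":1,"tz":0,"wx":0,"wy":0,"wz":0},{"grip":8,"tx":0,"ty":0,"tz":0,"wx":0,"wy":0,"wz":0}]'
python3 -c "
from h import *
to(586,119.5,56.7,-86)
"
```

```text
time_s: 16.7
eef_pos: [585.1, 119.6, 59.1]
ee_rot: [0.025, -0.025, 0.707, -0.707]
force: [0.1, 0.3, -0.2]
grip_width: 0.167
time_s: 16.95
eef_pos: [585.2, 119.6, 56.8]
ee_rot: [-0.025, 0.025, -0.707, 0.707]
force: [0.5, -0.1, -0.6]
grip_width: 0.164
pos [585.2 119.6  56.8] yaw -86.00 tilt [ 0.  1. -0.] F [ 0.5 -0.1 -0.6] t 16.9 grip 14.0| d [-0.8  0.1  0.1] wy -0.0001 n 1.0
```

Inserted with no contact force, so the foot went inside the ring. I'll lower the last bit and release.

```bash

python3 -m handwheel '[{"grip":8,"tx":0,"ty":0.7,"tz":0,"wx":0,"wy":0,"wz":0},{"grip":8,"tx":0,"ty":0,"tz":0,"wx":0,"wy":0,"wz":0}]'
python3 -m handwheel '[{"grip":30,"tx":0,"ty":0,"tz":0,"wx":0,"wy":0,"wz":0},{"grip":40,"tx":0,"ty":0,"tz":0,"wx":0,"wy":0,"wz":0},{"grip":40,"tx":0,"ty":0,"tz":0,"wx":0,"wy":0,"wz":0},{"grip":40,"tx":0,"ty":0,"tz":0,"wx":0,"wy":0,"wz":0}]'
python3 -c "
from h import *
to(586,119.5,56.7,-86)
cap('wrist','w13.png',(190,150,400,340),3)
"
```

```text
time_s: 17.12
eef_pos: [585.3, 119.6, 56.7]
ee_rot: [-0.025, 0.025, -0.707, 0.707]
force: [-1.2, -0.7, 3.9]
grip_width: 0.169
time_s: 17.45
eef_pos: [585.1, 119.6, 56.0]
ee_rot: [-0.025, 0.025, -0.707, 0.707]
force: [0.0, 0.6, 0.3]
grip_width: 0.469
pos [585.1 119.6  56. ] yaw -86.00 tilt [-0.  1.  0.] F [0.  0.6 0.3] t 17.4 grip 40.0| d [-0.9 -0.7  0.1] wy 0.0000 n 1.0
```

View pics/w13.png

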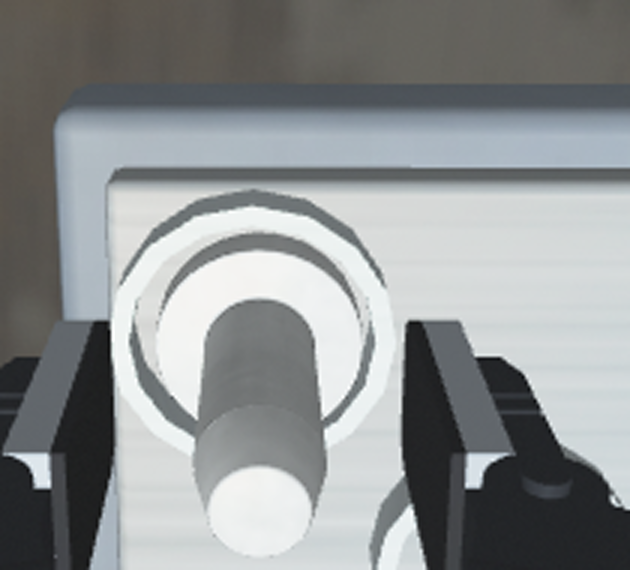

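```bash

python3 -m handwheel '[{"grip":40,"tx":0,"ty":-20,"tz":0,"wx":0,"wy":0,"wz":0},{"grip":45,"tx":0,"ty":-35,"tz":0,"wx":0,"wy":0,"wz":0},{"grip":45,"tx":0,"ty":-15,"tz":0,"wx":0,"wy":0,"wz":0},{"grip":45,"tx":0,"ty":0,"tz":0,"wx":0,"wy":0,"wz":0}]'
python3 -c "
from h import *
to(572.5,330.7,80,-86)
"
```

```text
time_s: 17.83
eef_pos: [586.9, 119.7, 130.0]
ee_rot: [-0.027, 0.022, -0.707, 0.707]
force: [0.8, -0.4, 0.5]
grip_width: 0.528
pos [586.9 119.7 130. ] yaw -85.99 tilt [ 0.  1. -0.] F [ 0.8 -0.4  0.5] t 17.8 grip 45.0| d [  -0.1   49.9 -211.6] wy 0.0001 n 6.0
```

```bash

python3 -m handwheel '[{"grip":45,"tx":0,"ty":0,"tz":-30,"wx":0,"wy":0,"wz":0},{"grip":45,"tx":0,"ty":0,"tz":-41,"wx":0,"wy":0,"wz":0},{"grip":45,"tx":0,"ty":0,"tz":-41,"wx":0,"wy":0,"wz":0},{"grip":45,"tx":0,"ty":10,"tz":-40,"wx":0,"wy":0,"wz":0},{"grip":45,"tx":0,"ty":12,"tz":-36,"wx":0,"wy":0,"wz":0},{"grip":45,"tx":0,"ty":10,"tz":-18,"wx":0,"wy":0,"wz":0},{"grip":45,"tx":0,"ty":8,"tz":-5,"wx":0,"wy":0,"wz":0},{"grip":45,"tx":0,"ty":0,"tz":0,"wx":0,"wy":0,"wz":0},{"grip":45,"tx":0,"ty":0,"tz":0,"wx":0,"wy":0,"wz":0},{"grip":45,"tx":0,"ty":0,"tz":0,"wx":0,"wy":0,"wz":0}]'
python3 -c "
from h import *
to(572.5,331,21.5,-86)
cap('wrist','w14.png')
"
```

```text
time_s: 18.67
eef_pos: [571.0, 328.7, 86.5]
ee_rot: [-0.024, 0.024, -0.707, 0.707]
force: [-0.1, -0.2, 0.3]
grip_width: 0.527
pos [571.  328.7  86.5] yaw -86.09 tilt [ 0.  1. -0.] F [-0.1 -0.2  0.3] t 18.7 grip 45.0| d [-1.6 65.  -2.2] wy -0.0015 n 2.0
```

View pics/w14.png

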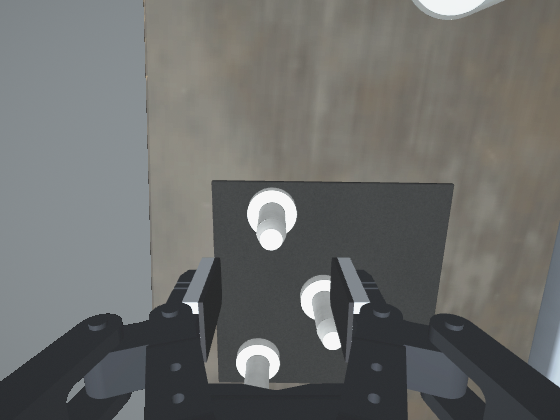

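```bash

python3 -m handwheel '[{"grip":45,"tx":-1.6,"ty":25,"tz":-2.2,"wx":0,"wy":0,"wz":0},{"grip":45,"tx":0,"ty":20,"tz":0,"wx":0,"wy":0,"wz":0},{"grip":45,"tx":0,"ty":14,"tz":0,"wx":0,"wy":0,"wz":0},{"grip":45,"tx":0,"ty":4,"tz":0,"wx":0,"wy":0,"wz":0},{"grip":45,"tx":0,"ty":1,"tz":0,"wx":0,"wy":0,"wz":0},{"grip":45,"tx":0,"ty":0,"tz":0,"wx":0,"wy":0,"wz":0},{"grip":45,"tx":0,"ty":0,"tz":0,"wx":0,"wy":0,"wz":0},{"grip":45,"tx":0,"ty":0,"tz":0,"wx":0,"wy":0,"wz":0}]'
python3 -c "
from h import *
to(572.5,331,21.5,-86)
cap('wrist','w15.png',(170,200,390,360),3)
"
```

```text
time_s: 19.38
eef_pos: [572.5, 332.4, 23.4]
ee_rot: [0.025, -0.024, 0.707, -0.706]
force: [-0.4, -1.0, 0.2]
grip_width: 0.526
pos [572.5 332.4  23.4] yaw -86.01 tilt [0. 1. 0.] F [-0.4 -1.   0.2] t 19.4 grip 44.9| d [0.1 1.9 1.4] wy -0.0002 n 1.0
```

View pics/w15.png

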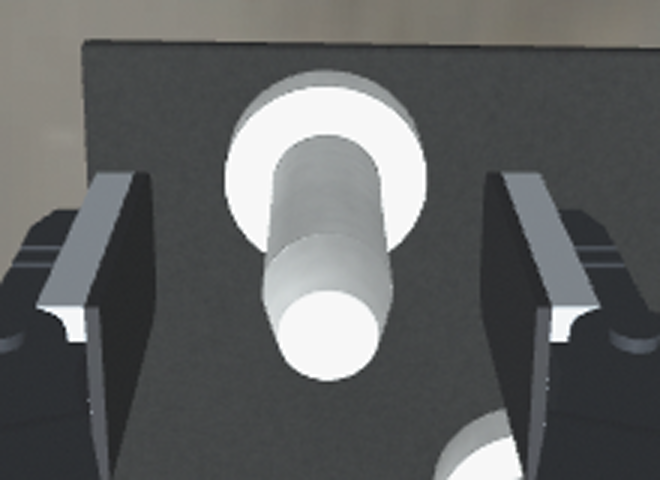

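```bash

python3 -m handwheel '[{"grip":45,"tx":0,"ty":2,"tz":1.2,"wx":0,"wy":0,"wz":0},{"grip":8,"tx":0,"ty":0,"tz":0,"wx":0,"wy":0,"wz":0},{"grip":8,"tx":0,"ty":0,"tz":0,"wx":0,"wy":0,"wz":0},{"grip":8,"tx":0,"ty":0,"tz":0,"wx":0,"wy":0,"wz":0},{"grip":8,"tx":0,"ty":0,"tz":0,"wx":0,"wy":0,"wz":0},{"grip":8,"tx":0,"ty":0,"tz":0,"wx":0,"wy":0,"wz":0},{"grip":8,"tx":0,"ty":0,"tz":0,"wx":0,"wy":0,"wz":0},{"grip":8,"tx":0,"ty":0,"tz":0,"wx":0,"wy":0,"wz":0}]' 40
python3 -c "
from h import *
to(548.5,77.5,130,-86)
"
```

```text
time_s: 20.1
eef_pos: [572.0, 331.2, 20.3]
ee_rot: [0.025, -0.025, 0.707, -0.707]
force: [0.1, 0.2, 1.1]
grip_width: 0.168
pos [572.  331.2  20.3] yaw -86.00 tilt [0. 1. 0.] F [0.1 0.2 1.1] t 20.1 grip 14.4| d [  41.2 -109.8  251.4] wy -0.0000 n 7.0
```

```bash

python3 -m handwheel '[{"grip":8,"tx":0,"ty":-10,"tz":0,"wx":0,"wy":0,"wz":0},{"grip":8,"tx":0,"ty":-30,"tz":0,"wx":0,"wy":0,"wz":0},{"grip":8,"tx":0,"ty":-38,"tz":0,"wx":0,"wy":0,"wz":0},{"grip":8,"tx":5,"ty":-32,"tz":20,"wx":0,"wy":0,"wz":0},{"grip":8,"tx":8,"ty":0,"tz":38,"wx":0,"wy":0,"wz":0},{"grip":8,"tx":8,"ty":0,"tz":40,"wx":0,"wy":0,"wz":0},{"grip":8,"tx":8,"ty":0,"tz":40,"wx":0,"wy":0,"wz":0},{"grip":8,"tx":6,"ty":0,"tz":40,"wx":0,"wy":0,"wz":0},{"grip":8,"tx":4,"ty":0,"tz":40,"wx":0,"wy":0,"wz":0},{"grip":8,"tx":2,"ty":0,"tz":25,"wx":0,"wy":0,"wz":0}]'
python3 -m handwheel '[{"grip":8,"tx":0,"ty":0,"tz":5,"wx":0,"wy":0,"wz":0},{"grip":8,"tx":0,"ty":0,"tz":0,"wx":0,"wy":0,"wz":0},{"grip":8,"tx":0,"ty":0,"tz":0,"wx":0,"wy":0,"wz":0}]'
python3 -c "
from h import *
to(548.5,77.5,75,-86)
"
```

```text
time_s: 20.93
eef_pos: [547.5, 82.7, 130.8]
ee_rot: [-0.024, 0.024, -0.706, 0.707]
force: [0.6, 0.3, -0.3]
grip_width: 0.163
time_s: 21.18
eef_pos: [548.4, 81.4, 130.4]
ee_rot: [0.025, -0.025, 0.707, -0.707]
force: [-0.5, -0.5, -0.4]
grip_width: 0.167
pos [548.4  81.4 130.4] yaw -86.01 tilt [0. 1. 0.] F [-0.5 -0.5 -0.4] t 21.2 grip 14.3| d [ 0.2 55.4  3.9] wy -0.0002 n 2.0
```

```bash

python3 -m handwheel '[{"grip":8,"tx":0,"ty":10,"tz":3.9,"wx":0,"wy":0,"wz":0},{"grip":8,"tx":0,"ty":25,"tz":0,"wx":0,"wy":0,"wz":0},{"grip":8,"tx":0,"ty":15,"tz":0,"wx":0,"wy":0,"wz":0},{"grip":8,"tx":0,"ty":6,"tz":0,"wx":0,"wy":0,"wz":0},{"grip":8,"tx":0,"ty":2,"tz":0,"wx":0,"wy":0,"wz":0},{"grip":8,"tx":0,"ty":0,"tz":0,"wx":0,"wy":0,"wz":0},{"grip":8,"tx":0,"ty":0,"tz":0,"wx":0,"wy":0,"wz":0},{"grip":8,"tx":0,"ty":0,"tz":0,"wx":0,"wy":0,"wz":0}]'
python3 -c "
from h import *
to(548.5,77.5,72,-86)
cap('wrist','w16.png',(180,180,380,340),3.5)
"
```

```text
time_s: 21.85
eef_pos: [549.1, 77.2, 73.0]
ee_rot: [-0.025, 0.024, -0.707, 0.707]
force: [0.4, 0.6, -0.4]
grip_width: 0.169
pos [549.1  77.2  73. ] yaw -85.98 tilt [ 0.  1. -0.] F [ 0.4  0.6 -0.4] t 21.9 grip 14.5| d [ 0.6  1.  -0.4] wy 0.0004 n 1.0
```

View pics/w16.png

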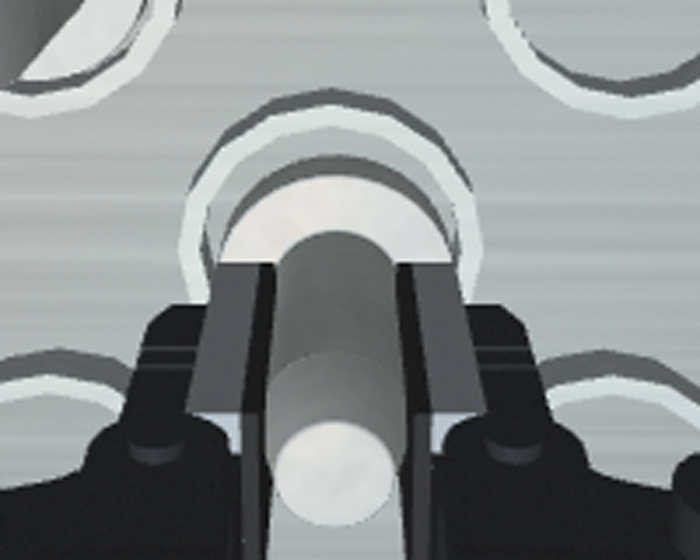

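```bash
cat >> h.py <<'E'
def cmp(c,foot,top,latf,ring,latr,x0,y0,s,z,yaw=4.0):
    e=np.array([np.cos(np.radians(yaw)),np.sin(np.radians(yaw))])
    a=F(c,[foot],x0,y0,s,z)[0]-15*e; b=F(c,[top],x0,y0,s,z+12)[0]-15*e
    r=F(c,[ring],x0,y0,s,48)[0]-21*e
    lf=F(c,latf,x0,y0,s,z+12).mean(0); lr=F(c,latr,x0,y0,s,48).mean(0)
    print("foot",a,"top",b,"ring",r,"-> fwd err (foot,top)",(a-r)@e,(b-r)@e," lat: f",lf,"r",lr)
E
python3 - <<'E'
from h import *
cmp(load("wrist"),(335,155),(335,175),[(220,262),(452,262)],(332,106),[(180,250),(483,250)],180,180,3.5,73-17.3)
E
```

```text
foot [550.7  77.4] top [552.4  77.5] ring [548.9  77.7] -> fwd err (foot,top) 1.7782126212937808 3.4052389472267586  lat: f [556.1  77.6] r [549.3  77.8]
```

```bash

python3 -m handwheel '[{"grip":8,"tx":2,"ty":2,"tz":-0.2,"wx":0,"wy":0,"wz":0},{"grip":8,"tx":0,"ty":4,"tz":0,"wx":0,"wy":0,"wz":0},{"grip":8,"tx":0,"ty":4,"tz":0,"wx":0,"wy":0,"wz":0},{"grip":8,"tx":0,"ty":2,"tz":0,"wx":0,"wy":0,"wz":0},{"grip":8,"tx":0,"ty":0,"tz":0,"wx":0,"wy":0,"wz":0},{"grip":8,"tx":0,"ty":0,"tz":0,"wx":0,"wy":0,"wz":0}]'
python3 -m handwheel '[{"grip":8,"tx":0,"ty":1.5,"tz":0,"wx":0,"wy":0,"wz":0},{"grip":8,"tx":0,"ty":1,"tz":0,"wx":0,"wy":0,"wz":0},{"grip":8,"tx":0,"ty":0,"tz":0,"wx":0,"wy":0,"wz":0}]'

```

```text
time_s: 22.4
eef_pos: [546.5, 77.1, 59.9]
ee_rot: [0.025, -0.025, 0.707, -0.707]
force: [0.7, -0.7, -0.0]
grip_width: 0.165
time_s: 22.65
eef_pos: [546.6, 77.1, 57.4]
ee_rot: [0.025, -0.025, 0.707, -0.707]
force: [0.1, -0.4, -0.2]
grip_width: 0.166
```

```bash

python3 -m handwheel '[{"grip":8,"tx":0,"ty":0.7,"tz":0,"wx":0,"wy":0,"wz":0},{"grip":8,"tx":0,"ty":0,"tz":0,"wx":0,"wy":0,"wz":0}]'
python3 -m handwheel '[{"grip":30,"tx":0,"ty":0,"tz":0,"wx":0,"wy":0,"wz":0},{"grip":40,"tx":0,"ty":0,"tz":0,"wx":0,"wy":0,"wz":0},{"grip":40,"tx":0,"ty":0,"tz":0,"wx":0,"wy":0,"wz":0},{"grip":40,"tx":0,"ty":0,"tz":0,"wx":0,"wy":0,"wz":0}]'
python3 -c "
from h import *
to(548,77.5,57,-86)
cap('wrist','w17.png',(150,120,410,340),2.5)
"
```

```text
time_s: 22.82
eef_pos: [546.7, 77.0, 57.2]
ee_rot: [-0.025, 0.025, -0.707, 0.707]
force: [-1.6, -0.3, 3.2]
grip_width: 0.163
time_s: 23.15
eef_pos: [546.6, 77.1, 56.9]
ee_rot: [0.025, -0.025, 0.707, -0.707]
force: [0.4, -0.5, -0.1]
grip_width: 0.468
pos [546.6  77.1  56.9] yaw -86.00 tilt [0. 1. 0.] F [ 0.4 -0.5 -0.1] t 23.1 grip 40.0| d [-1.4 -0.1 -0.3] wy -0.0001 n 1.0
```

View pics/w17.png

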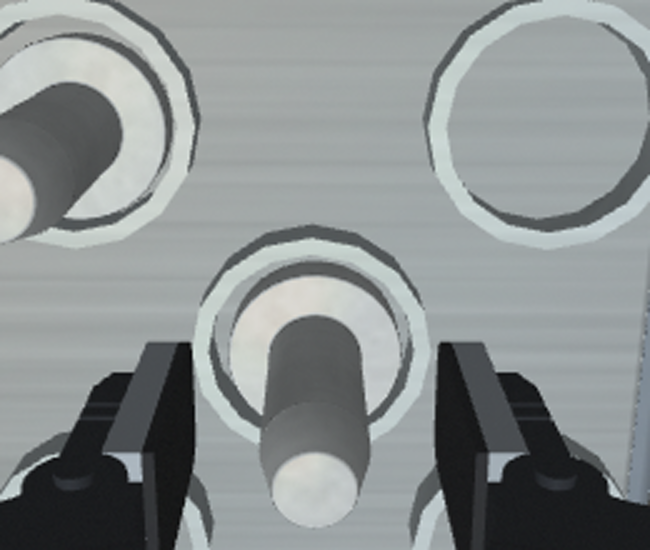

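Both stand in their rings. On to the third, M3 at (517.6, 293.3).

```bash

python3 -m handwheel '[{"grip":40,"tx":0,"ty":-20,"tz":0,"wx":0,"wy":0,"wz":0},{"grip":45,"tx":0,"ty":-35,"tz":0,"wx":0,"wy":0,"wz":0},{"grip":45,"tx":0,"ty":-20,"tz":0,"wx":0,"wy":0,"wz":0},{"grip":45,"tx":0,"ty":0,"tz":0,"wx":0,"wy":0,"wz":0}]'
python3 -c "
from h import *
to(516.5,293.5,85,-86)
"
```

```text
time_s: 23.53
eef_pos: [548.6, 77.0, 136.3]
ee_rot: [-0.027, 0.022, -0.706, 0.707]
force: [1.1, -0.5, 0.6]
grip_width: 0.525
pos [548.6  77.  136.3] yaw -85.99 tilt [ 0.  1. -0.] F [ 1.1 -0.5  0.6] t 23.5 grip 44.8| d [  17.3   50.9 -218.3] wy 0.0002 n 6.0
```

```bash

python3 -m handwheel '[{"grip":45,"tx":4,"ty":0,"tz":-30,"wx":0,"wy":0,"wz":0},{"grip":45,"tx":4,"ty":0,"tz":-40,"wx":0,"wy":0,"wz":0},{"grip":45,"tx":3,"ty":0,"tz":-41,"wx":0,"wy":0,"wz":0},{"grip":45,"tx":3,"ty":10,"tz":-40,"wx":0,"wy":0,"wz":0},{"grip":45,"tx":3,"ty":12,"tz":-38,"wx":0,"wy":0,"wz":0},{"grip":45,"tx":0,"ty":14,"tz":-22,"wx":0,"wy":0,"wz":0},{"grip":45,"tx":0,"ty":12,"tz":-7,"wx":0,"wy":0,"wz":0},{"grip":45,"tx":0,"ty":0,"tz":0,"wx":0,"wy":0,"wz":0},{"grip":45,"tx":0,"ty":0,"tz":0,"wx":0,"wy":0,"wz":0},{"grip":45,"tx":0,"ty":0,"tz":0,"wx":0,"wy":0,"wz":0}]'
python3 -c "
from h import *
to(516.5,293.5,21.5,-86)
cap('wrist','w18.png')
"
```

```text
time_s: 24.37
eef_pos: [515.1, 292.1, 84.4]
ee_rot: [-0.024, 0.024, -0.707, 0.707]
force: [-0.9, -0.1, -0.3]
grip_width: 0.527
pos [515.1 292.1  84.4] yaw -86.09 tilt [ 0.  1. -0.] F [-0.9 -0.1 -0.3] t 24.4 grip 45.0| d [-1.4 62.9 -1.3] wy -0.0015 n 2.0
```

View pics/w18.png

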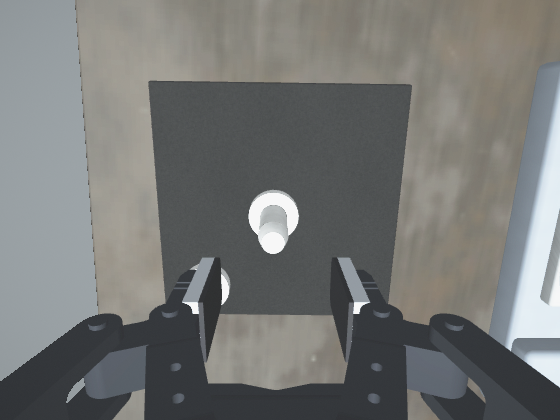

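```bash

python3 -m handwheel '[{"grip":45,"tx":-1,"ty":25,"tz":-0.5,"wx":0,"wy":0,"wz":0},{"grip":45,"tx":0,"ty":20,"tz":0,"wx":0,"wy":0,"wz":0},{"grip":45,"tx":0,"ty":12,"tz":0,"wx":0,"wy":0,"wz":0},{"grip":45,"tx":0,"ty":4,"tz":0,"wx":0,"wy":0,"wz":0},{"grip":45,"tx":0,"ty":1,"tz":0,"wx":0,"wy":0,"wz":0},{"grip":45,"tx":0,"ty":0,"tz":0,"wx":0,"wy":0,"wz":0},{"grip":45,"tx":0,"ty":0,"tz":0,"wx":0,"wy":0,"wz":0},{"grip":45,"tx":0,"ty":0,"tz":0,"wx":0,"wy":0,"wz":0}]'
python3 -c "
from h import *
to(516.5,293.5,20.5,-86)
cap('wrist','w19.png',(170,200,390,360),3)
"
```

```text
time_s: 25.08
eef_pos: [516.0, 294.1, 23.0]
ee_rot: [0.025, -0.024, 0.707, -0.707]
force: [0.7, 0.7, 0.1]
grip_width: 0.526
pos [516.  294.1  23. ] yaw -86.00 tilt [0. 1. 0.] F [0.7 0.7 0.1] t 25.1 grip 45.0| d [-0.5  2.5  0.6] wy -0.0001 n 1.0
```

View pics/w19.png

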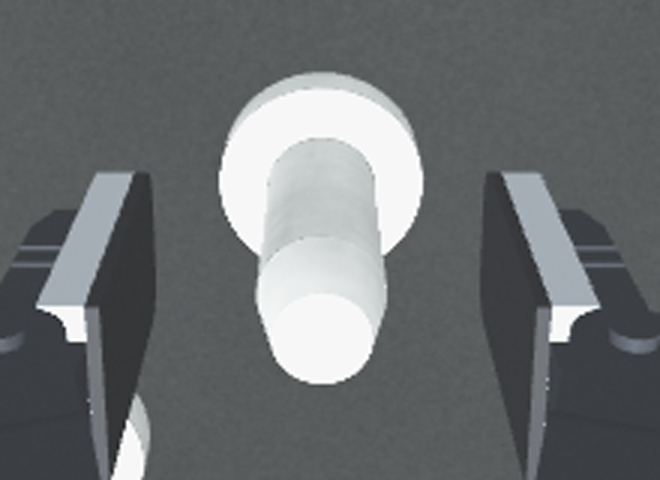

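```bash

python3 -m handwheel '[{"grip":45,"tx":0,"ty":2.5,"tz":0.8,"wx":0,"wy":0,"wz":0},{"grip":8,"tx":0,"ty":0,"tz":0,"wx":0,"wy":0,"wz":0},{"grip":8,"tx":0,"ty":0,"tz":0,"wx":0,"wy":0,"wz":0},{"grip":8,"tx":0,"ty":0,"tz":0,"wx":0,"wy":0,"wz":0},{"grip":8,"tx":0,"ty":0,"tz":0,"wx":0,"wy":0,"wz":0},{"grip":8,"tx":0,"ty":0,"tz":0,"wx":0,"wy":0,"wz":0},{"grip":8,"tx":0,"ty":0,"tz":0,"wx":0,"wy":0,"wz":0},{"grip":8,"tx":0,"ty":0,"tz":0,"wx":0,"wy":0,"wz":0}]' 40
python3 -c "
from h import *
to(506,114.5,130,-86)
"
```

```text
time_s: 25.8
eef_pos: [515.5, 293.2, 19.5]
ee_rot: [0.025, -0.025, 0.707, -0.707]
force: [-1.5, -0.5, 1.6]
grip_width: 0.161
pos [515.5 293.2  19.5] yaw -86.00 tilt [0. 1. 0.] F [-1.5 -0.5  1.6] t 25.8 grip 13.7| d [  21.9 -110.5  177.6] wy 0.0000 n 6.0
```

```bash

python3 -m handwheel '[{"grip":8,"tx":0,"ty":-10,"tz":0,"wx":0,"wy":0,"wz":0},{"grip":8,"tx":0,"ty":-30,"tz":0,"wx":0,"wy":0,"wz":0},{"grip":8,"tx":0,"ty":-38,"tz":0,"wx":0,"wy":0,"wz":0},{"grip":8,"tx":4,"ty":-32,"tz":20,"wx":0,"wy":0,"wz":0},{"grip":8,"tx":5,"ty":0,"tz":38,"wx":0,"wy":0,"wz":0},{"grip":8,"tx":5,"ty":0,"tz":40,"wx":0,"wy":0,"wz":0},{"grip":8,"tx":4,"ty":0,"tz":40,"wx":0,"wy":0,"wz":0},{"grip":8,"tx":3,"ty":0,"tz":28,"wx":0,"wy":0,"wz":0},{"grip":8,"tx":0,"ty":0,"tz":10,"wx":0,"wy":0,"wz":0},{"grip":8,"tx":0,"ty":0,"tz":0,"wx":0,"wy":0,"wz":0}]'
python3 -m handwheel '[{"grip":8,"tx":0,"ty":0,"tz":0,"wx":0,"wy":0,"wz":0},{"grip":8,"tx":0,"ty":0,"tz":0,"wx":0,"wy":0,"wz":0}]'
python3 -c "
from h import *
to(505,114,72,-86)
"
```

```text
time_s: 26.63
eef_pos: [507.1, 114.3, 130.0]
ee_rot: [-0.024, 0.023, -0.707, 0.707]
force: [-0.1, 0.2, 0.1]
grip_width: 0.166
time_s: 26.8
eef_pos: [506.8, 117.2, 129.6]
ee_rot: [0.025, -0.025, 0.707, -0.707]
force: [-0.3, 0.6, -1.1]
grip_width: 0.163
pos [506.8 117.2 129.6] yaw -85.94 tilt [0. 1. 0.] F [-0.3  0.6 -1.1] t 26.8 grip 13.9| d [ 2.1 57.6  3.1] wy 0.0010 n 2.0
```

```bash

python3 -m handwheel '[{"grip":8,"tx":1.8,"ty":10,"tz":2.8,"wx":0,"wy":0,"wz":0},{"grip":8,"tx":0,"ty":25,"tz":0,"wx":0,"wy":0,"wz":0},{"grip":8,"tx":0,"ty":15,"tz":0,"wx":0,"wy":0,"wz":0},{"grip":8,"tx":0,"ty":6,"tz":0,"wx":0,"wy":0,"wz":0},{"grip":8,"tx":0,"ty":2,"tz":0,"wx":0,"wy":0,"wz":0},{"grip":8,"tx":0,"ty":0,"tz":0,"wx":0,"wy":0,"wz":0},{"grip":8,"tx":0,"ty":0,"tz":0,"wx":0,"wy":0,"wz":0},{"grip":8,"tx":0,"ty":0,"tz":0,"wx":0,"wy":0,"wz":0},{"grip":8,"tx":0,"ty":0,"tz":0,"wx":0,"wy":0,"wz":0}]'
python3 -c "
from h import *
to(505,114,72,-86)
cap('wrist','w20.png',(180,180,380,340),3.5)
"
```

```text
time_s: 27.55
eef_pos: [505.6, 113.3, 72.1]
ee_rot: [-0.025, 0.024, -0.707, 0.707]
force: [-0.4, 1.4, -0.7]
grip_width: 0.165
pos [505.6 113.3  72.1] yaw -85.99 tilt [ 0.  1. -0.] F [-0.4  1.4 -0.7] t 27.6 grip 14.1| d [ 0.5  0.1 -0.8] wy 0.0001 n 1.0
```

View pics/w20.png

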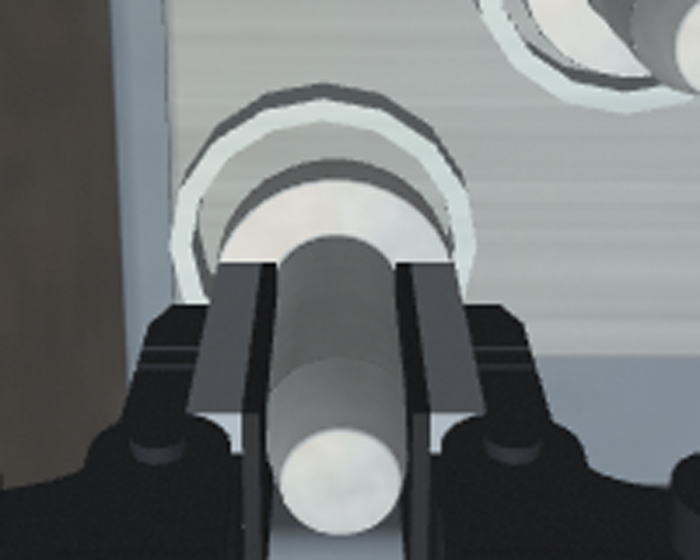

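```bash
python3 - <<'E'
from h import *
cmp(load("wrist"),(335,158),(335,180),[(220,262),(450,262)],(323,99),[(170,245),(476,245)],180,180,3.5,72.1-16.5)
E
```

```text
foot [507.  113.5] top [508.5 113.6] ring [506.5 115.1] -> fwd err (foot,top) 0.410435643903703 1.828962090288147  lat: f [512.9 113.9] r [506.7 115.1]
```

```bash

python3 -m handwheel '[{"grip":8,"tx":0.6,"ty":2,"tz":-1.3,"wx":0,"wy":0,"wz":0},{"grip":8,"tx":0,"ty":4,"tz":0,"wx":0,"wy":0,"wz":0},{"grip":8,"tx":0,"ty":4,"tz":0,"wx":0,"wy":0,"wz":0},{"grip":8,"tx":0,"ty":2,"tz":0,"wx":0,"wy":0,"wz":0},{"grip":8,"tx":0,"ty":0,"tz":0,"wx":0,"wy":0,"wz":0},{"grip":8,"tx":0,"ty":0,"tz":0,"wx":0,"wy":0,"wz":0}]'
python3 -m handwheel '[{"grip":8,"tx":0,"ty":1.5,"tz":0,"wx":0,"wy":0,"wz":0},{"grip":8,"tx":0,"ty":1.5,"tz":0,"wx":0,"wy":0,"wz":0},{"grip":8,"tx":0,"ty":0,"tz":0,"wx":0,"wy":0,"wz":0}]'

```

```text
time_s: 28.1
eef_pos: [504.5, 114.4, 59.2]
ee_rot: [0.025, -0.025, 0.707, -0.707]
force: [-0.4, 0.4, -0.9]
grip_width: 0.164
time_s: 28.35
eef_pos: [504.6, 114.4, 56.5]
ee_rot: [-0.025, 0.025, -0.707, 0.707]
force: [-0.8, 0.5, -0.5]
grip_width: 0.165
```

```bash

python3 -m handwheel '[{"grip":8,"tx":0,"ty":0.6,"tz":0,"wx":0,"wy":0,"wz":0},{"grip":8,"tx":0,"ty":0,"tz":0,"wx":0,"wy":0,"wz":0}]'
python3 -m handwheel '[{"grip":30,"tx":0,"ty":0,"tz":0,"wx":0,"wy":0,"wz":0},{"grip":40,"tx":0,"ty":0,"tz":0,"wx":0,"wy":0,"wz":0},{"grip":40,"tx":0,"ty":0,"tz":0,"wx":0,"wy":0,"wz":0},{"grip":40,"tx":0,"ty":0,"tz":0,"wx":0,"wy":0,"wz":0}]'
python3 -c "
from h import *
to(548,77.5,57,-86)
cap('wrist','w21.png',(150,120,410,340),2.5)
"
```

```text
time_s: 28.52
eef_pos: [504.7, 114.5, 56.4]
ee_rot: [-0.025, 0.024, -0.707, 0.707]
force: [-1.5, -0.0, 5.7]
grip_width: 0.161
time_s: 28.85
eef_pos: [504.4, 114.4, 55.7]
ee_rot: [0.025, -0.025, 0.707, -0.707]
force: [0.6, 0.1, -0.3]
grip_width: 0.47
pos [504.4 114.4  55.7] yaw -86.00 tilt [-0.  1.  0.] F [ 0.6  0.1 -0.3] t 28.9 grip 40.1| d [-40.9  -1.3  39.9] wy -0.0001 n 2.0
```

View pics/w21.png

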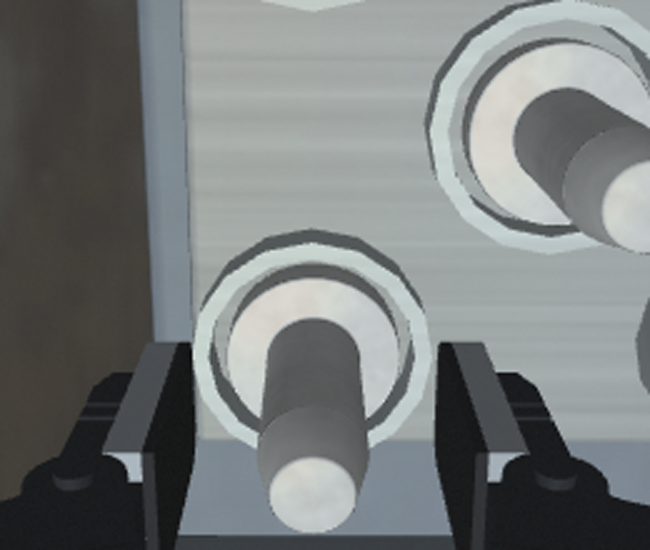

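Third placed. Last is M4 at (466.5, 333.3).

```bash

python3 -m handwheel '[{"grip":40,"tx":0,"ty":-20,"tz":0,"wx":0,"wy":0,"wz":0},{"grip":45,"tx":0,"ty":-35,"tz":0,"wx":0,"wy":0,"wz":0},{"grip":45,"tx":0,"ty":-20,"tz":0,"wx":0,"wy":0,"wz":0},{"grip":45,"tx":0,"ty":0,"tz":0,"wx":0,"wy":0,"wz":0}]'
python3 -c "
from h import *
to(465.3,333.5,85,-86)
"
```

```text
time_s: 29.23
eef_pos: [506.5, 114.5, 134.8]
ee_rot: [-0.027, 0.022, -0.707, 0.707]
force: [0.2, 1.1, 0.1]
grip_width: 0.524
pos [506.5 114.5 134.8] yaw -85.99 tilt [ 0.  1. -0.] F [0.2 1.1 0.1] t 29.2 grip 44.8| d [  26.1   49.5 -221.4] wy 0.0002 n 6.0
```

```bash

python3 -m handwheel '[{"grip":45,"tx":5,"ty":0,"tz":-30,"wx":0,"wy":0,"wz":0},{"grip":45,"tx":5,"ty":0,"tz":-40,"wx":0,"wy":0,"wz":0},{"grip":45,"tx":5,"ty":0,"tz":-41,"wx":0,"wy":0,"wz":0},{"grip":45,"tx":5,"ty":10,"tz":-40,"wx":0,"wy":0,"wz":0},{"grip":45,"tx":4,"ty":12,"tz":-38,"wx":0,"wy":0,"wz":0},{"grip":45,"tx":1,"ty":14,"tz":-24,"wx":0,"wy":0,"wz":0},{"grip":45,"tx":0,"ty":12,"tz":-8,"wx":0,"wy":0,"wz":0},{"grip":45,"tx":0,"ty":0,"tz":0,"wx":0,"wy":0,"wz":0},{"grip":45,"tx":0,"ty":0,"tz":0,"wx":0,"wy":0,"wz":0},{"grip":45,"tx":0,"ty":0,"tz":0,"wx":0,"wy":0,"wz":0}]'
python3 -m handwheel '[{"grip":45,"tx":0,"ty":0,"tz":0,"wx":0,"wy":0,"wz":0},{"grip":45,"tx":0,"ty":0,"tz":0,"wx":0,"wy":0,"wz":0}]'
python3 -c "
from h import *
to(465.3,333.5,20.5,-86)
cap('wrist','w22.png')
c=load('wrist')
"
```

```text
time_s: 30.07
eef_pos: [464.8, 332.0, 83.2]
ee_rot: [-0.024, 0.024, -0.707, 0.707]
force: [-0.2, 0.1, 0.2]
grip_width: 0.525
time_s: 30.23
eef_pos: [464.9, 332.3, 83.6]
ee_rot: [0.025, -0.024, 0.707, -0.707]
force: [0.5, -0.1, -0.7]
grip_width: 0.526
pos [464.9 332.3  83.6] yaw -86.09 tilt [0. 1. 0.] F [ 0.5 -0.1 -0.7] t 30.2 grip 45.0| d [-0.4 63.1 -1.2] wy -0.0015 n 2.0
```

View pics/w22.png

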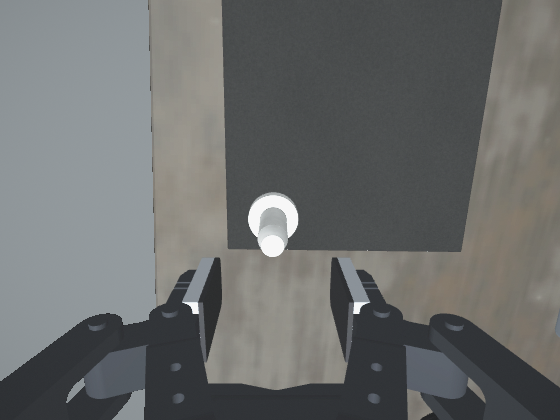

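```bash

python3 -m handwheel '[{"grip":45,"tx":0,"ty":25,"tz":-0.5,"wx":0,"wy":0,"wz":0},{"grip":45,"tx":0,"ty":20,"tz":0,"wx":0,"wy":0,"wz":0},{"grip":45,"tx":0,"ty":12,"tz":0,"wx":0,"wy":0,"wz":0},{"grip":45,"tx":0,"ty":4,"tz":0,"wx":0,"wy":0,"wz":0},{"grip":45,"tx":0,"ty":1,"tz":0,"wx":0,"wy":0,"wz":0},{"grip":45,"tx":0,"ty":0,"tz":0,"wx":0,"wy":0,"wz":0},{"grip":45,"tx":0,"ty":0,"tz":0,"wx":0,"wy":0,"wz":0},{"grip":45,"tx":0,"ty":0,"tz":0,"wx":0,"wy":0,"wz":0}]'
python3 -c "
from h import *
to(465.3,333.5,20.5,-86)
cap('wrist','w23.png',(170,200,390,360),3)
"
```

```text
time_s: 30.95
eef_pos: [464.6, 333.9, 21.8]
ee_rot: [0.025, -0.024, 0.707, -0.706]
force: [0.2, 0.1, -0.2]
grip_width: 0.528
pos [464.6 333.9  21.8] yaw -86.00 tilt [0. 1. 0.] F [ 0.2  0.1 -0.2] t 30.9 grip 45.1| d [-0.6  1.3  0.4] wy 0.0000 n 1.0
```

View pics/w23.png

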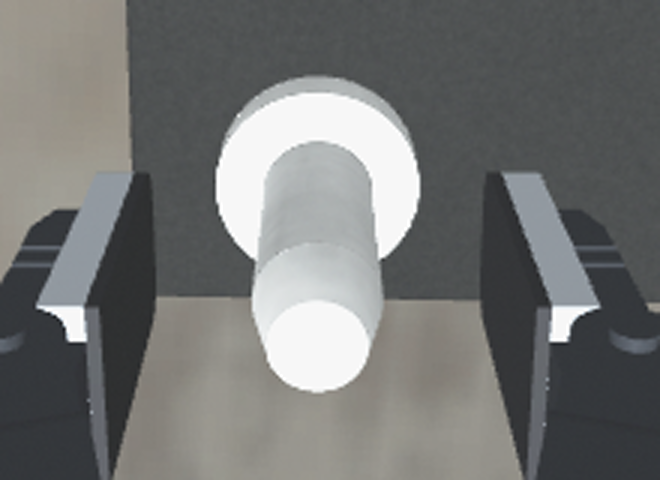

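```bash

python3 -m handwheel '[{"grip":45,"tx":0,"ty":1.3,"tz":0,"wx":0,"wy":0,"wz":0},{"grip":8,"tx":0,"ty":0,"tz":0,"wx":0,"wy":0,"wz":0},{"grip":8,"tx":0,"ty":0,"tz":0,"wx":0,"wy":0,"wz":0},{"grip":8,"tx":0,"ty":0,"tz":0,"wx":0,"wy":0,"wz":0},{"grip":8,"tx":0,"ty":0,"tz":0,"wx":0,"wy":0,"wz":0},{"grip":8,"tx":0,"ty":0,"tz":0,"wx":0,"wy":0,"wz":0},{"grip":8,"tx":0,"ty":0,"tz":0,"wx":0,"wy":0,"wz":0},{"grip":8,"tx":0,"ty":0,"tz":0,"wx":0,"wy":0,"wz":0}]' 40
python3 -c "
from h import *
to(510.5,34.5,130,-86)
"
```

```text
time_s: 31.67
eef_pos: [464.2, 333.7, 19.7]
ee_rot: [0.025, -0.025, 0.707, -0.707]
force: [-0.0, -0.9, 3.3]
grip_width: 0.161
pos [464.2 333.7  19.7] yaw -86.00 tilt [0. 1. 0.] F [-0.  -0.9  3.3] t 31.7 grip 13.8| d [ -25.4 -110.4  301.7] wy 0.0000 n 8.0
```

```bash

python3 -m handwheel '[{"grip":8,"tx":0,"ty":-10,"tz":0,"wx":0,"wy":0,"wz":0},{"grip":8,"tx":0,"ty":-30,"tz":0,"wx":0,"wy":0,"wz":0},{"grip":8,"tx":0,"ty":-38,"tz":0,"wx":0,"wy":0,"wz":0},{"grip":8,"tx":0,"ty":-38,"tz":15,"wx":0,"wy":0,"wz":0},{"grip":8,"tx":-2,"ty":0,"tz":35,"wx":0,"wy":0,"wz":0},{"grip":8,"tx":-4,"ty":0,"tz":41,"wx":0,"wy":0,"wz":0},{"grip":8,"tx":-4,"ty":0,"tz":41,"wx":0,"wy":0,"wz":0},{"grip":8,"tx":-4,"ty":0,"tz":41,"wx":0,"wy":0,"wz":0},{"grip":8,"tx":-4,"ty":0,"tz":41,"wx":0,"wy":0,"wz":0},{"grip":8,"tx":-4,"ty":0,"tz":40,"wx":0,"wy":0,"wz":0}]'
python3 -m handwheel '[{"grip":8,"tx":-3,"ty":0,"tz":28,"wx":0,"wy":0,"wz":0},{"grip":8,"tx":0,"ty":0,"tz":15,"wx":0,"wy":0,"wz":0},{"grip":8,"tx":0,"ty":0,"tz":5,"wx":0,"wy":0,"wz":0},{"grip":8,"tx":0,"ty":0,"tz":0,"wx":0,"wy":0,"wz":0},{"grip":8,"tx":0,"ty":0,"tz":0,"wx":0,"wy":0,"wz":0},{"grip":8,"tx":0,"ty":0,"tz":0,"wx":0,"wy":0,"wz":0}]'
python3 -c "
from h import *
to(510.5,34.5,72,-86)
"
```

```text
time_s: 32.5
eef_pos: [503.7, 79.8, 136.1]
ee_rot: [-0.025, 0.025, -0.707, 0.707]
force: [1.1, 0.8, -0.4]
grip_width: 0.16
time_s: 33.0
eef_pos: [509.9, 35.3, 135.6]
ee_rot: [0.025, -0.025, 0.707, -0.707]
force: [-0.6, 0.2, -0.9]
grip_width: 0.16
pos [509.9  35.3 135.6] yaw -85.92 tilt [-0.  1.  0.] F [-0.6  0.2 -0.9] t 33.0 grip 13.6| d [-0.5 63.6  0.9] wy 0.0014 n 2.0
```

```bash

python3 -m handwheel '[{"grip":8,"tx":-0.5,"ty":12,"tz":0.9,"wx":0,"wy":0,"wz":0},{"grip":8,"tx":0,"ty":28,"tz":0,"wx":0,"wy":0,"wz":0},{"grip":8,"tx":0,"ty":15,"tz":0,"wx":0,"wy":0,"wz":0},{"grip":8,"tx":0,"ty":6,"tz":0,"wx":0,"wy":0,"wz":0},{"grip":8,"tx":0,"ty":2,"tz":0,"wx":0,"wy":0,"wz":0},{"grip":8,"tx":0,"ty":0,"tz":0,"wx":0,"wy":0,"wz":0},{"grip":8,"tx":0,"ty":0,"tz":0,"wx":0,"wy":0,"wz":0},{"grip":8,"tx":0,"ty":0,"tz":0,"wx":0,"wy":0,"wz":0},{"grip":8,"tx":0,"ty":0,"tz":0,"wx":0,"wy":0,"wz":0}]'
python3 -c "
from h import *
to(510.5,34.5,72,-86)
cap('wrist','w24.png',(180,180,380,340),3.5)
"
```

```text
time_s: 33.75
eef_pos: [511.1, 33.3, 73.3]
ee_rot: [-0.025, 0.024, -0.707, 0.707]
force: [-0.4, -0.4, -1.8]
grip_width: 0.161
pos [511.1  33.3  73.3] yaw -85.99 tilt [ 0.  1. -0.] F [-0.4 -0.4 -1.8] t 33.8 grip 13.7| d [ 0.5  1.3 -1.3] wy 0.0001 n 1.0
```

View pics/w24.png

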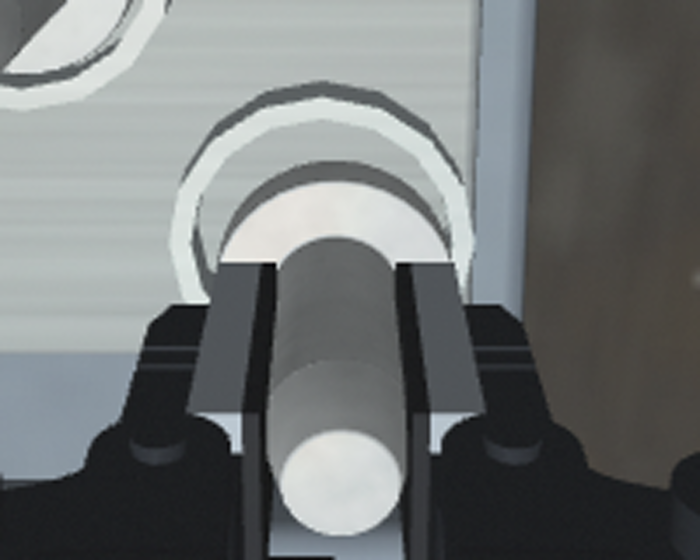

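```bash
python3 - <<'E'
from h import *
cmp(load("wrist"),(335,160),(335,181),[(220,262),(450,262)],(321,98),[(169,245),(474,245)],180,180,3.5,73.3-16.7)
E
```

```text
foot [512.2  33.5] top [513.8  33.6] ring [511.8  35.3] -> fwd err (foot,top) 0.2929643566630778 1.852519128669568  lat: f [518.3  33.9] r [511.7  35.3]
```

```bash

python3 -m handwheel '[{"grip":8,"tx":0.5,"ty":2,"tz":-1.5,"wx":0,"wy":0,"wz":0},{"grip":8,"tx":0,"ty":4,"tz":0,"wx":0,"wy":0,"wz":0},{"grip":8,"tx":0,"ty":4,"tz":0,"wx":0,"wy":0,"wz":0},{"grip":8,"tx":0,"ty":2.5,"tz":0,"wx":0,"wy":0,"wz":0},{"grip":8,"tx":0,"ty":0,"tz":0,"wx":0,"wy":0,"wz":0},{"grip":8,"tx":0,"ty":0,"tz":0,"wx":0,"wy":0,"wz":0}]'
python3 -m handwheel '[{"grip":8,"tx":0,"ty":1.5,"tz":0,"wx":0,"wy":0,"wz":0},{"grip":8,"tx":0,"ty":1.5,"tz":0,"wx":0,"wy":0,"wz":0},{"grip":8,"tx":0,"ty":0,"tz":0,"wx":0,"wy":0,"wz":0}]'

```

```text
time_s: 34.3
eef_pos: [510.0, 34.7, 59.8]
ee_rot: [0.024, -0.025, 0.707, -0.707]
force: [-0.4, 0.6, -1.5]
grip_width: 0.164
time_s: 34.55
eef_pos: [510.1, 34.7, 56.8]
ee_rot: [0.025, -0.025, 0.707, -0.707]
force: [0.1, 0.5, -2.2]
grip_width: 0.161
```

```bash

python3 -m handwheel '[{"grip":8,"tx":0,"ty":0.7,"tz":0,"wx":0,"wy":0,"wz":0},{"grip":8,"tx":0,"ty":0,"tz":0,"wx":0,"wy":0,"wz":0}]'
python3 -m handwheel '[{"grip":30,"tx":0,"ty":0,"tz":0,"wx":0,"wy":0,"wz":0},{"grip":40,"tx":0,"ty":0,"tz":0,"wx":0,"wy":0,"wz":0},{"grip":40,"tx":0,"ty":0,"tz":0,"wx":0,"wy":0,"wz":0},{"grip":40,"tx":0,"ty":0,"tz":0,"wx":0,"wy":0,"wz":0}]'
python3 -m handwheel '[{"grip":40,"tx":0,"ty":-20,"tz":0,"wx":0,"wy":0,"wz":0},{"grip":40,"tx":0,"ty":-35,"tz":0,"wx":0,"wy":0,"wz":0},{"grip":0,"tx":0,"ty":-25,"tz":0,"wx":0,"wy":0,"wz":0},{"grip":0,"tx":15,"ty":0,"tz":0,"wx":0,"wy":0,"wz":0},{"grip":0,"tx":30,"ty":0,"tz":0,"wx":0,"wy":0,"wz":0},{"grip":0,"tx":30,"ty":0,"tz":5,"wx":0,"wy":0,"wz":0},{"grip":0,"tx":10,"ty":0,"tz":5,"wx":0,"wy":0,"wz":0},{"grip":0,"tx":0,"ty":0,"tz":0,"wx":0,"wy":0,"wz":0},{"grip":0,"tx":0,"ty":0,"tz":0,"wx":0,"wy":0,"wz":0},{"grip":0,"tx":0,"ty":0,"tz":0,"wx":0,"wy":0,"wz":0}]'
python3 -c "
from h import *
to(423.6,19.3,60,-86)
cap('wrist','w25.png')
cap('top','t25.png',(110,170,430,340),2.5)
"
```

```text
time_s: 34.72
eef_pos: [510.2, 34.8, 56.6]
ee_rot: [-0.025, 0.025, -0.707, 0.707]
force: [-1.2, 0.1, 3.5]
grip_width: 0.164
time_s: 35.05
eef_pos: [510.1, 34.7, 56.2]
ee_rot: [0.025, -0.025, 0.707, -0.707]
force: [-0.3, 0.1, -0.4]
grip_width: 0.472
time_s: 35.88
eef_pos: [426.9, 18.8, 136.5]
ee_rot: [-0.025, 0.024, -0.707, 0.707]
force: [0.0, 0.0, 1.2]
grip_width: 0.001
pos [426.9  18.8 136.5] yaw -86.01 tilt [ 0.  1. -0.] F [0.  0.  1.2] t 35.9 grip 0.1| d [ 3.3 76.5 -0.7] wy -0.0002 n 2.0
```

View pics/w25.png

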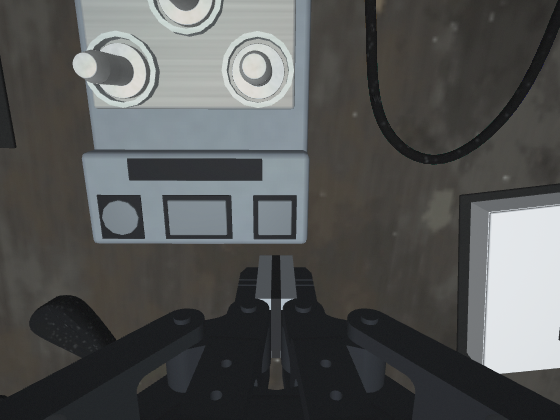

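View pics/t25.png

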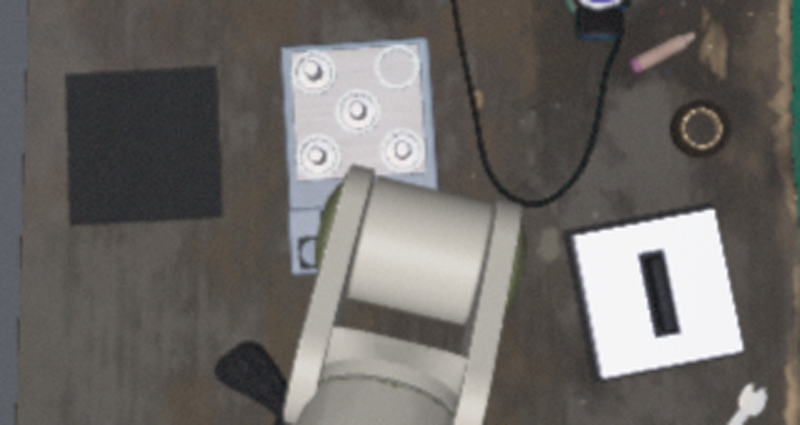

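All four stand in rings, and the cover is still on its mat. Hold pad next.

```bash

python3 -m handwheel '[{"grip":0,"tx":2.8,"ty":15,"tz":-0.7,"wx":0,"wy":0,"wz":0},{"grip":0,"tx":0,"ty":30,"tz":0,"wx":0,"wy":0,"wz":0},{"grip":0,"tx":0,"ty":20,"tz":0,"wx":0,"wy":0,"wz":0},{"grip":0,"tx":0,"ty":8,"tz":0,"wx":0,"wy":0,"wz":0},{"grip":0,"tx":0,"ty":2,"tz":0,"wx":0,"wy":0,"wz":0},{"grip":0,"tx":0,"ty":0,"tz":0,"wx":0,"wy":0,"wz":0},{"grip":0,"tx":0,"ty":0,"tz":0,"wx":0,"wy":0,"wz":0},{"grip":0,"tx":0,"ty":0,"tz":0,"wx":0,"wy":0,"wz":0}]'
python3 -c "
from h import *
to(423.6,19.3,50,-86)
cap('wrist','w26.png')
"
```

```text
time_s: 36.65
eef_pos: [423.9, 19.2, 62.3]
ee_rot: [-0.025, 0.024, -0.706, 0.707]
force: [0.8, 0.7, 0.8]
grip_width: 0.002
pos [423.9  19.2  62.3] yaw -86.00 tilt [ 0.  1. -0.] F [0.8 0.7 0.8] t 36.6 grip 0.2| d [ 0.3 12.3 -0.1] wy 0.0000 n 1.0
```

View pics/w26.png

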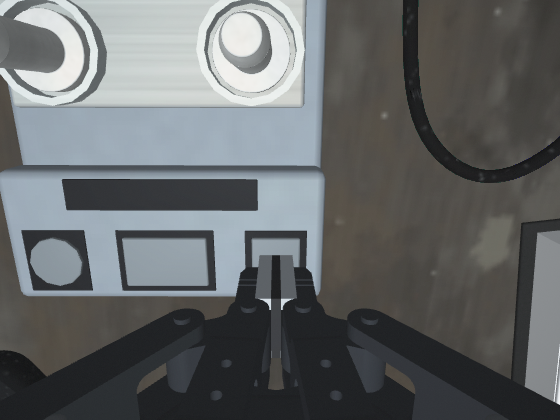

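```bash

python3 -m handwheel '[{"grip":0,"tx":0.2,"ty":4,"tz":0,"wx":0,"wy":0,"wz":0},{"grip":0,"tx":0,"ty":4,"tz":0,"wx":0,"wy":0,"wz":0},{"grip":0,"tx":0,"ty":2.5,"tz":0,"wx":0,"wy":0,"wz":0},{"grip":0,"tx":0,"ty":1.5,"tz":0,"wx":0,"wy":0,"wz":0},{"grip":0,"tx":0,"ty":0,"tz":0,"wx":0,"wy":0,"wz":0},{"grip":0,"tx":0,"ty":0,"tz":0,"wx":0,"wy":0,"wz":0}]'
python3 -m handwheel '[{"grip":0,"tx":0,"ty":1,"tz":0,"wx":0,"wy":0,"wz":0},{"grip":0,"tx":0,"ty":1,"tz":0,"wx":0,"wy":0,"wz":0},{"grip":0,"tx":0,"ty":0,"tz":0,"wx":0,"wy":0,"wz":0}]'

```

```text
time_s: 37.2
eef_pos: [422.9, 19.3, 49.2]
ee_rot: [0.025, -0.025, 0.707, -0.707]
force: [-0.7, 0.3, 0.6]
grip_width: -0.004
time_s: 37.45
eef_pos: [423.1, 19.3, 47.5]
ee_rot: [-0.025, 0.025, -0.707, 0.707]
force: [-0.7, 0.7, 5.8]
grip_width: -0.005
```

```bash

python3 -m handwheel '[{"grip":0,"tx":0,"ty":0.6,"tz":0,"wx":0,"wy":0,"wz":0},{"grip":0,"tx":0,"ty":0.2,"tz":0,"wx":0,"wy":0,"wz":0},{"grip":0,"tx":0,"ty":0,"tz":0,"wx":0,"wy":0,"wz":0}]'
python3 -m handwheel '[{"grip":0,"tx":0,"ty":0,"tz":0,"wx":0,"wy":0,"wz":0},{"grip":0,"tx":0,"ty":0,"tz":0,"wx":0,"wy":0,"wz":0},{"grip":0,"tx":0,"ty":0,"tz":0,"wx":0,"wy":0,"wz":0},{"grip":0,"tx":0,"ty":0,"tz":0,"wx":0,"wy":0,"wz":0}]'
python3 -m handwheel '[{"grip":0,"tx":0,"ty":-20,"tz":0,"wx":0,"wy":0,"wz":0},{"grip":0,"tx":0,"ty":-40,"tz":0,"wx":0,"wy":0,"wz":0},{"grip":0,"tx":0,"ty":-40,"tz":0,"wx":0,"wy":0,"wz":0},{"grip":0,"tx":0,"ty":-30,"tz":0,"wx":0,"wy":0,"wz":0},{"grip":0,"tx":0,"ty":0,"tz":0,"wx":0,"wy":0,"wz":0},{"grip":0,"tx":0,"ty":0,"tz":0,"wx":0,"wy":0,"wz":0},{"grip":0,"tx":0,"ty":0,"tz":0,"wx":0,"wy":0,"wz":0}]'
python3 -c "
from h import *
cap('wrist','w27.png')
cap('top','t27.png',(110,120,430,340),2.5)
"
```

```text
time_s: 37.7
eef_pos: [423.1, 19.3, 46.9]
ee_rot: [-0.025, 0.025, -0.707, 0.707]
force: [-1.8, 0.2, 8.5]
grip_width: 0.0
time_s: 38.03
eef_pos: [423.1, 19.3, 47.0]
ee_rot: [-0.025, 0.025, -0.707, 0.707]
force: [-2.1, 0.7, 7.5]
grip_width: 0.003
time_s: 38.62
eef_pos: [422.5, 19.4, 175.8]
ee_rot: [0.024, -0.025, 0.707, -0.707]
force: [0.4, 0.4, -0.1]
grip_width: -0.002
```

View pics/w27.png

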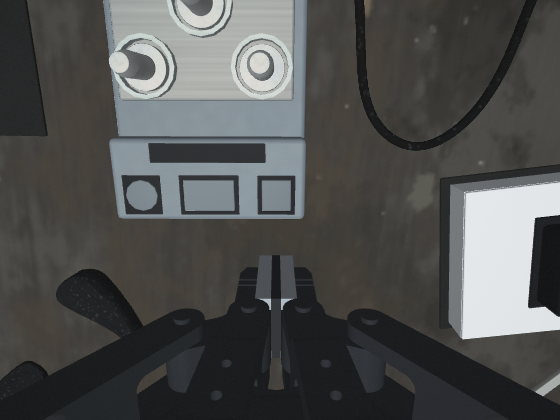

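View pics/t27.png

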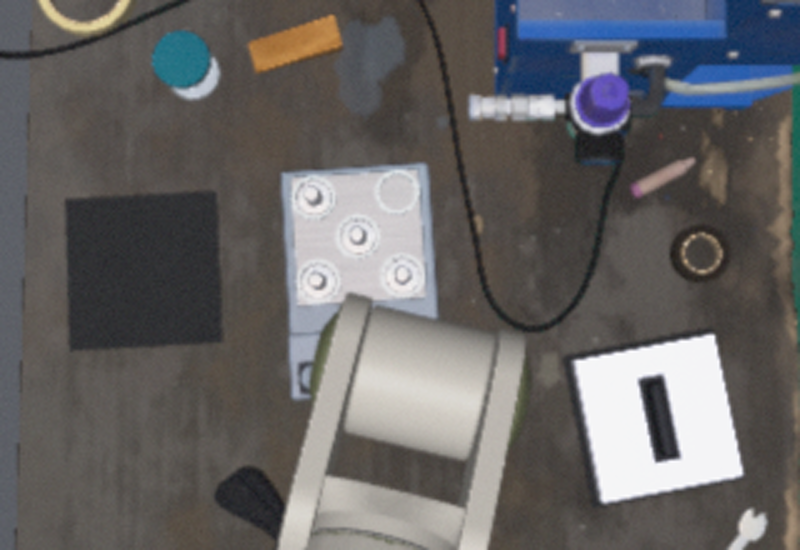

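```bash
python3 - <<'E'
from h import *
p=F(load("top"),[(572,358),(715,333),(742,475),(600,503)],110,120,2.5,31); print(p.mean(0))
E
```

```text
[ 378.4 -208.9]
```

The cover's centre is at (378, -209) and the mat's at (377, -210), so it's well inside 40 mm. Handing in.

```bash
python3 -c "
from rig import ctrl
print(ctrl.finish_job())"
```

```text
the job is handed in; nothing more can be done
None
```

The job is done and handed in at about 39 s of the 210 s allowed; handing in gave no verdict.

- **Cover:** I lifted it off the platform and set it flat on the empty mat. The last check put its centre about 2 mm from the mat's centre.
- **Tare:** I pressed the tare pad with the platform bare, at about 7–10 N for roughly 0.6 s.
- **Mandrels:** Only four were present. Each now stands in its own ring: the far-left, centre, near-left and near-right ones. The far-right ring is empty.
- **Hold:** I pressed the hold pad after loading, at about 6–8.5 N for roughly 0.6 s.

The last wrist and top pictures show all four mandrels upright inside their rings. The jar, wedge and tape look unmoved, and the gripper is clear above the panel. The round power pad was never touched.

- **Estimates that disagreed:** the wrist-camera estimates of how far forward each mandrel sat differed by about 1.5 mm between its foot and its flange. All four still went in without catching on a ring.
- **First cover grip:** it was about 5 mm off to the side and pushed on the cover with up to 28 N. I eased that off before lifting.

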